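Tip the counted clamp halves from the scale pan into their bin

ROBOT

A 6-joint arm with a two-finger parallel gripper is mounted at the origin on the work surface. World frame = base frame: x ahead of the robot, y to its left, z up, the work surface at z = 0. Lengths are in m, angles in rad, forces in N, time in s.
With the tool pointing down it reaches from about 0.425 to 0.95 m from the base axis. Payload 3.5 kg.
Tool frame: the origin (TCP) lies at the very end of the fingers, on their centre line; the grasp point (between the pads) lies ctrl.grip_point_offset behind it (ctrl.grip_point_offset is the distance from the TCP to the grasp point, in m); z points along the fingers, y is the direction in which the jaws open and shut (so a half turn about z gives the same grasp; the last joint's range is limited). The gripper opens to 85 mm and grips with 20 to 120 N. Pads are 22 mm wide; open, the fingers measure 114 mm over their backs; the gripper's body (76 mm by 85 mm) begins 54 mm behind the grasp point. The pads swing forward as they close: fully open they stand 13 mm farther back than shut.
Start: joints at [-1.276, 0.286, 1.577, -0, 1.279, -0.15], TCP at [0.29, -0.609, 0.231] pointing down, gripper open.
Joint ranges: [-2.77, 2.77], [-0.9, 2.22], [0.21, 2.48], [-1.53, 4.67], [0.24, 2.81], [-2.84, 2.84]. Speed limits (rad/s): [2.79, 2.79, 3.14, 3.14, 3.14, 3.14].

INTERFACE

Orientations are given as a unit quaternion [x, y, z, w].
In Python, from plant import telemetry, imaging, ticket, finder, ctrl gives the robot as it stands. The module is installed in compiled form; this text tells all that it offers.
- The arm moves only by the shell command python3 -m crank 'ROWS' [FORCE]. ROWS is JSON, a list of rows, each a list of 7 numbers: the shift along the tool's x, y, z scaled (see below), then the turn, a rotation vector about the tool's x, y, z scaled (see below), then the opening, from 0 (shut) to 1 (fully open). A call has 1 to 12 rows; each row is the pose to reach, as a shift and turn from the pose commanded when the call began, along the tool's axes at that moment; what a row does not reach only later rows make up. The controller multiplies each number of a shift by 0.15 m and each number of a turn by 90 degrees. A row lasts 1/10 s, in which the tool goes at most 50 mm and 8.59 degrees, less where a joint would pass 70% of its speed; a pose out of reach is approached as far as the arm can. A call with a number of a shift or a turn outside -1 to 1 is refused whole. A call with a gripper value outside its range is refused whole. The fingers move at their own pace and stop on an object; FORCE is the grip in N (left out, the last holds). Time passes only in rows, so rows that repeat a pose let the fingers close. It gives the time, the measured TCP pose, the force and the opening at its end, in the units of the state.
- telemetry.get_state(): the state, without advancing time (a new reading comes with each control period).
- imaging.read_camera(name): name is "side" or "top" or "wrist"; returns a dict with "pixels" (420x560x3 uint8, red, green, blue), "vfov" (degrees; the focal length in pixels is half the picture's height over the tangent of half this angle, whatever the lens; pixels are square), "cx", "cy" (the principal point, pixels), "distortion" ([k1, k2, p1, p2, k3] as OpenCV has them; the pictures are not rectified), "rvec" (rotation vector, rad) and "tvec" (3), from world to camera coordinates, as OpenCV has them. Camera axes: x right, y down, z forward; pixel columns grow to the right and rows downward; lengths in m; the calibration is good to about 2 mm. A picture is of the moment at which its call begins. There is no depth.
- ticket.sign_off(): hands the job in, once; it reports no verdict.
Trained networks look in a picture, given as the dict that the camera call returned (one of the last four; its "shot" number tells which), for a name from the list of things; names that differ only in an ending like _2 or _b are one class to them, and where a whole thing is asked for, a point or a joint stands for the part that bears it (a point fixed in the world has none). Each returns a list of dicts, best first, with "confidence" (0 to 1); they miss things now and then, are a little off and sometimes report something else, mostly with a low value. They report only what shows in the picture. A call takes as long as a camera call. They do not tell look-alikes from the thing itself.
- finder.masks_of(label, picture): "pixels" (420x560 bool, what is visible of it) and "extent" ([left, top, right, bottom] in pixels, round what is visible of it).
- finder.pinpoint(label, picture): "location" ([row, column] in pixels: a listed point, or the origin of a listed thing).
The state is a dict: "time": time; "qpos": joint angles; "dq": joint speeds; "joint_efforts": joint torques, N m; "eef_pos": TCP position; "tcp_rot": TCP orientation; "contact_force": force on the tool from outside, world axes, zero at the start; "wrist_torque": the same for the moment, N m; "opening": opening from 0.0 (shut) to 1.0 (fully open).
Only numpy, scipy, OpenCV 4.12 (cv2) and the standard library are available. Lean on these libraries where they do the work, as an engineer would, in place of code of your own. Each camera call takes 0.05 s, during which the arm holds its last target.

TASK

The four black pipe-clamp halves in the counting scale's scoop pan have been counted: lift the pan off the scale by its handle, carry it to the bin on the rack that already holds the same kind of clamp halves and tip them in over the bin's low front, with none spilled on the bench and none thrown or dropped in from high up. Then gently set the empty pan back on the scale's platform as it was, flat between the small lugs and with its handle on the keypad side, and let go. Do not disturb the oil bottle, the tape roll or the spanner.

Things in the scene. Friction and masses are not known exactly. Their poses are not given: they have to be found in the camera images.
- pan: Stainless scoop pan, 0.26 kg, 200 mm long (x), 112 wide (y), floor 4 mm thick, 106 wide inside. Origin: centre of its underside. +x points to its open mouth, which has no wall; z up. Rear wall 44 mm high; sides 40 mm high from the rear to x = 10 mm, then sloping to 12 mm at the mouth. The halves in it begin to slide when the mouth is tipped down about 18 to 26 degrees.
- pan_grip (a point): Middle of the pan's handle, at (-121, 0, 69) mm in the pan's frame; axes as the pan's. The handle is a flat grip 10 mm thick, 60 wide (y), 62 long, rising from the top of the rear wall (foot at x = -99, z = 38 mm), raked 35 degrees back from vertical, away from the mouth (along x -0.574, z 0.819). Pinch it across its thickness with the tool raked alike, firmly (about 80 N).
- pan_mouth (a point): Middle of the pan's mouth edge, on top of its floor: (100, 0, 4) mm in the pan's frame; axes as the pan's.
- clamp1: One of four loose, identical black plastic pipe-clamp halves lying in the pan, 45 g: a block 60 (its x) x 28 (y) x 22 mm (z) with a half-round groove across the middle of its top. Origin: centre of its flat underside.
- clamp2: One of four loose, identical black plastic pipe-clamp halves lying in the pan, 45 g: a block 60 (its x) x 28 (y) x 22 mm (z) with a half-round groove across the middle of its top. Origin: centre of its flat underside.
- clamp3: One of four loose, identical black plastic pipe-clamp halves lying in the pan, 45 g: a block 60 (its x) x 28 (y) x 22 mm (z) with a half-round groove across the middle of its top. Origin: centre of its flat underside.
- clamp4: One of four loose, identical black plastic pipe-clamp halves lying in the pan, 45 g: a block 60 (its x) x 28 (y) x 22 mm (z) with a half-round groove across the middle of its top. Origin: centre of its flat underside.
- scale: Grey counting scale, fixed, from x = -195 to 118 mm, 225 mm wide (y). Origin: on the bench under the platform's centre. The sloping keypad and display, up to 60 mm high, are on its -x side. The pan stands on its steel platform (236 x 150 mm, top 85 mm high) with its x along the scale's x, handle over the keypad.
- scale_seat (a point): Centre of the platform's top, 85 mm above the bench, where the pan's origin belongs; axes as the scale's. Eight lugs on the platform, 8 mm high, locate the pan with 6 mm play to each side and 9 mm before and behind.
- bin_clamps: The bin to fill: the one with four fixed black clamp halves on its floor (to 27 mm high). Green picking bin, fixed, 220 mm deep (x), 142 wide (y), 5 mm walls. Origin: middle of its front bottom edge, 30 mm above the bench; +x to its back. Low front wall at x = 0, 68 mm high; sides rise from 68 mm at x = 25 to 125 mm at x = 105; back 125 mm high. Three such bins stand 149 mm apart in any order.
- bin_sockets: Same green bin with steel pipe sockets (tubes 43 mm thick, 56 mm long); not the one to fill.
- bin_bolts: Same green bin with hexagon bolts 93 mm long; not the one to fill.
- rack: White bench rack, fixed, that carries the three bins. Origin: on the bench under the middle of its front edge; +x points to its back, y along the row. Lower shelf 250 x 462 mm, top 30 mm high. An upper shelf, from 284 to 299 mm high, overhangs the rear of the bins from x = 145 to 250 mm; on it lie two cartons, to 385 mm high. Its two posts, 25 mm wide, stand at x = 237, y = +-225 mm.
- oil_bottle: Bystander: white oil bottle, 180 mm tall, 54 mm thick, standing on the bench between the scale and the rack, nearer the robot. Origin: centre of its underside.
- tape_roll: Bystander: roll of tape lying flat on the bench before the rack, 100 mm across, 48 mm high. Origin: centre of its underside.
- spanner: Bystander: spanner 150 mm long lying flat on the bench before the rack. Origin: under its middle.
Things that resemble listed ones, but are neither listed nor needed, are in the scene too. What is shaped like the clamp2 but red is not meant.

How it is judged:
On the way, in this order (a step that is already met when the one before it is completed fails the run):
1. the pan is lifted at least 50 mm off the scale's platform with all four clamp halves in it (z of pan in the frame of scale_seat above 0.05 m and x of clamp1 in the frame of pan between -0.105 and 0.105 m and y of clamp1 in the frame of pan between -0.056 and 0.056 m and z of clamp1 in the frame of pan between -0.005 and 0.06 m and x of clamp2 in the frame of pan between -0.105 and 0.105 m and y of clamp2 in the frame of pan between -0.056 and 0.056 m and z of clamp2 in the frame of pan between -0.005 and 0.06 m and x of clamp3 in the frame of pan between -0.105 and 0.105 m and y of clamp3 in the frame of pan between -0.056 and 0.056 m and z of clamp3 in the frame of pan between -0.005 and 0.06 m and x of clamp4 in the frame of pan between -0.105 and 0.105 m and y of clamp4 in the frame of pan between -0.056 and 0.056 m and z of clamp4 in the frame of pan between -0.005 and 0.06 m), for 0.2 s.
2. all four clamp halves lie in the bin of clamp halves while the pan is still away from the scale (horizontal distance between pan and scale_seat above 0.1 m and x of clamp1 in the frame of bin_clamps between 0.002 and 0.218 m and y of clamp1 in the frame of bin_clamps between -0.068 and 0.068 m and z of clamp1 in the frame of bin_clamps between -0.005 and 0.095 m and x of clamp2 in the frame of bin_clamps between 0.002 and 0.218 m and y of clamp2 in the frame of bin_clamps between -0.068 and 0.068 m and z of clamp2 in the frame of bin_clamps between -0.005 and 0.095 m and x of clamp3 in the frame of bin_clamps between 0.002 and 0.218 m and y of clamp3 in the frame of bin_clamps between -0.068 and 0.068 m and z of clamp3 in the frame of bin_clamps between -0.005 and 0.095 m and x of clamp4 in the frame of bin_clamps between 0.002 and 0.218 m and y of clamp4 in the frame of bin_clamps between -0.068 and 0.068 m and z of clamp4 in the frame of bin_clamps between -0.005 and 0.095 m), for 0.2 s.
At the end, for the whole second after the job is handed in: All four clamp halves lie at rest inside the bin of clamp halves, below its rim; the pan stands at rest on the scale's platform, flat (within 3 degrees and 5 mm in height), within 15 mm of the platform's centre and 8 degrees of its direction, handle on the keypad side (x of clamp1 in the frame of bin_clamps between 0.002 and 0.218 m and y of clamp1 in the frame of bin_clamps between -0.068 and 0.068 m and z of clamp1 in the frame of bin_clamps between -0.005 and 0.095 m and x of clamp2 in the frame of bin_clamps between 0.002 and 0.218 m and y of clamp2 in the frame of bin_clamps between -0.068 and 0.068 m and z of clamp2 in the frame of bin_clamps between -0.005 and 0.095 m and x of clamp3 in the frame of bin_clamps between 0.002 and 0.218 m and y of clamp3 in the frame of bin_clamps between -0.068 and 0.068 m and z of clamp3 in the frame of bin_clamps between -0.005 and 0.095 m and x of clamp4 in the frame of bin_clamps between 0.002 and 0.218 m and y of clamp4 in the frame of bin_clamps between -0.068 and 0.068 m and z of clamp4 in the frame of bin_clamps between -0.005 and 0.095 m and linear speed of each of clamp1, clamp2, clamp3, clamp4 below 0.05 m/s and horizontal distance between pan and scale_seat below 0.015 m and z of pan in the frame of scale_seat between -0.005 and 0.005 m and angle between pan's own z axis and vertical below 0.05 rad and angle between the x axis of pan and the x axis of scale, either way round below 0.15 rad and x of pan_mouth in the frame of scale above 0.05 m and linear speed of pan below 0.03 m/s); the robot touches nothing.
It fails at once if a clamp half is spilled down to the bench (height (world z) of any of clamp1, clamp2, clamp3, clamp4 below 0.032 m).
It fails at once if a clamp half is thrown or dropped in from high up (faster than 2.2 m/s, a fall of about 250 mm) (linear speed of any of clamp1, clamp2, clamp3, clamp4 above 2.2 m/s).
It fails at once if the pan is banged on the scale (over 60 N) (contact force between pan and scale above 60 N).
It fails at once if a bystander (oil bottle, roll of tape, spanner) is moved more than 30 mm (distance of any of oil_bottle, tape_roll, spanner from where it was at the start of the episode above 0.03 m).
It also fails if it takes over 64 s, if anything falls off the work surface, if the arm or the gripper's body presses on something with over 40 N, if the wrist force passes 120 N, or if a joint passes its speed limit or range.

## Working session

There is one attempt and no reset: what is moved stays moved. The work goes in short steps, Python scripts to look and compute and a shell command to move; the robot and the scene stay as the last step left them, time stands still between calls to the robot, and variables do not carry over. Pictures are saved under pics/ and viewed, and the job is handed in when it is done.

```bash
mkdir -p pics; ls; cat > h.py <<'E'
import numpy as np, cv2
from scipy.spatial.transform import Rotation as R
from plant import telemetry, imaging, ticket, finder, ctrl
def K(p):
    h=p["pixels"].shape[0]; f=h/2/np.tan(np.radians(p["vfov"])/2)
    return np.array([[f,0,p["cx"]],[0,f,p["cy"]],[0,0,1.]])
def ray(p,rc):
    d=np.array(p["distortion"],float)
    u=cv2.undistortPoints(np.array([[[rc[1],rc[0]]]],float),K(p),d)[0,0]
    Rm=cv2.Rodrigues(np.array(p["rvec"],float))[0]; t=np.array(p["tvec"],float).ravel()
    return -Rm.T@t, Rm.T@np.array([u[0],u[1],1.])
def atz(p,rc,z):
    o,d=ray(p,rc); return o+d*(z-o[2])/d[2]
def proj(p,X):
    q=cv2.projectPoints(np.array(X,float).reshape(-1,3),np.array(p["rvec"],float),np.array(p["tvec"],float),K(p),np.array(p["distortion"],float))[0][:,0]
    return q[:,::-1] # row,col
def tri(obs):
    A=np.zeros((3,3));b=np.zeros(3)
    for p,rc in obs:
        o,d=ray(p,rc);d=d/np.linalg.norm(d);M=np.eye(3)-np.outer(d,d);A+=M;b+=M@o
    return np.linalg.solve(A,b)
def save(p,n): cv2.imwrite("pics/"+n,p["pixels"][:,:,::-1])
E
python3 - <<'E'
from h import *
s=telemetry.get_state(); print(s, ctrl.grip_point_offset)
P={c:imaging.read_camera(c) for c in("top","side","wrist")}
for c,p in P.items():
    save(p,c+"0.png"); o,_=ray(p,(0,0)); print(c,o,p["vfov"])
for c in("top","side"):
    p=P[c]
    for l in["pan","pan_grip","pan_mouth","scale","scale_seat","bin_clamps","bin_sockets","bin_bolts","rack","oil_bottle","tape_roll","spanner","clamp1"]:
        print(c,l,[(np.round(q["location"]),round(q["confidence"],2)) for q in finder.pinpoint(l,p)[:6]])
E
```

```text
pics
{'time': 0.0, 'qpos': array([-1.27602057e+00,  2.87180765e-01,  1.57819169e+00,  1.32531593e-05,
        1.27859911e+00, -1.49993863e-01]), 'dq': array([-0.0016121 , -0.00135157,  0.00260528,  0.00103103, -0.00090374,
        0.0019486 ]), 'joint_efforts': array([ 2.49933428e-04, -4.05973649e+01, -2.92628431e+01, -7.75051149e-05,
        5.71089622e-03,  1.00577688e-05]), 'eef_pos': array([ 0.29025732, -0.60867191,  0.22992916]), 'tcp_rot': array([ 9.75373972e-01,  2.20554303e-01, -7.97038837e-05, -1.18680004e-03]), 'contact_force': array([0.45759762, 0.50630218, 0.14741459]), 'wrist_torque': array([-0.05333482, -0.00426214,  0.01796364]), 'opening': 1.005272825731868} 0.0187
top [0.4525956  0.00918215 1.40254722] 51.88969304895245
side [0.23590348 0.88481156 0.64849117] 57.914198317928545
wrist [ 0.35422185 -0.57790967  0.37263375] 66.74226724023424
top pan [(array([192., 207.]), 0.89), (array([247., 284.]), 0.6)]
top pan_grip [(array([236., 217.]), 0.7), (array([223., 397.]), 0.39), (array([188., 324.]), 0.37)]
top pan_mouth [(array([165., 196.]), 0.83)]
top scale [(array([198
[... 799 characters left out ...]
]), 0.26), (array([266., 205.]), 0.24)]
side pan_mouth [(array([263., 176.]), 0.89)]
side scale [(array([289., 223.]), 0.76)]
side scale_seat [(array([252., 308.]), 0.18)]
side bin_clamps [(array([184., 303.]), 0.63)]
side bin_sockets [(array([211., 266.]), 0.61), (array([240., 266.]), 0.48)]
side bin_bolts [(array([290., 221.]), 0.6), (array([197., 284.]), 0.59)]
side rack [(array([202., 286.]), 0.83)]
side oil_bottle [(array([255., 308.]), 0.72), (array([201., 284.]), 0.23)]
side tape_roll [(array([223., 293.]), 0.78)]
side spanner []
side clamp1 [(array([390., 257.]), 0.91), (array([267., 207.]), 0.65), (array([260., 248.]), 0.54), (array([255., 213.]), 0.51), (array([269., 238.]), 0.42)]
```

View pics/top0.png

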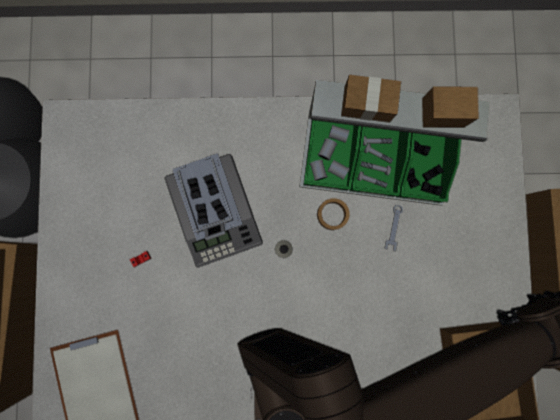

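View pics/side0.png

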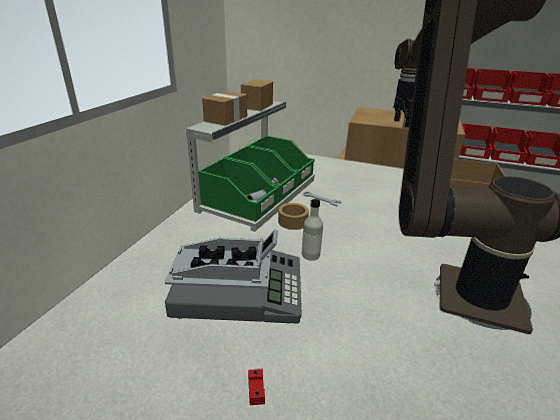

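View pics/wrist0.png

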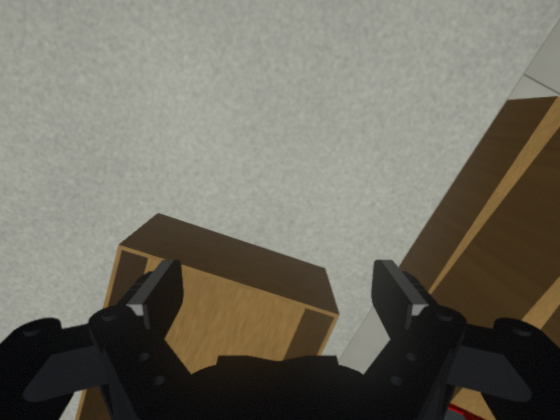

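Clear scene: the clamp bin is the rightmost one (top ~430,165); the pan's handle is near (215,232) in the top view. I'll zoom for precise fitting.

```bash
cat > z.py <<'E'
from h import *
import sys
def zoom(p,n,l,t,r,b,k):
    im=p["pixels"][t:b,l:r,::-1]; cv2.imwrite("pics/"+n,cv2.resize(im,None,fx=k,fy=k,interpolation=cv2.INTER_CUBIC))
E
python3 - <<'E'
from z import *
P={c:imaging.read_camera(c) for c in("top","side")}
import pickle; pickle.dump(P,open("P0.pkl","wb"))
g=tri([(P["top"],(236,217)),(P["side"],(239,268))]);print("grip",g)
m=tri([(P["top"],(165,196)),(P["side"],(263,176))]);print("mouth",m)
zoom(P["top"],"t1.png",150,140,280,280,5)
zoom(P["top"],"t2.png",290,70,500,260,3.6)
zoom(P["side"],"s1.png",150,110,330,340,3)
E
```

```text
grip [0.49594884 0.19007063 0.15699023]
mouth [0.71388348 0.26540393 0.07669469]
```

View pics/t1.png

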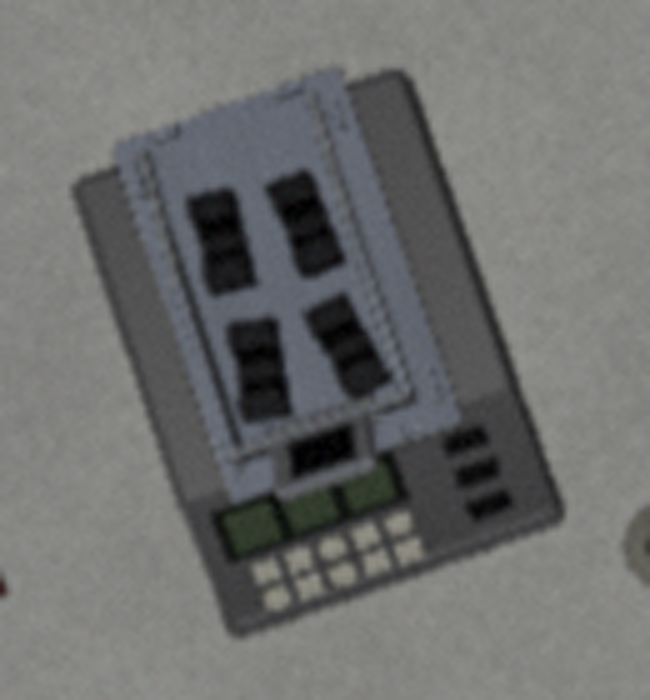

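View pics/t2.png

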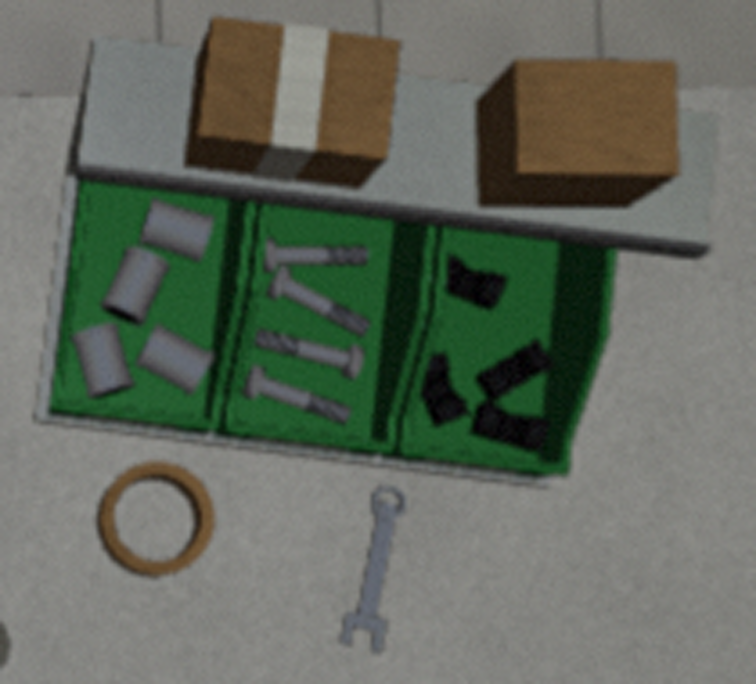

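View pics/s1.png

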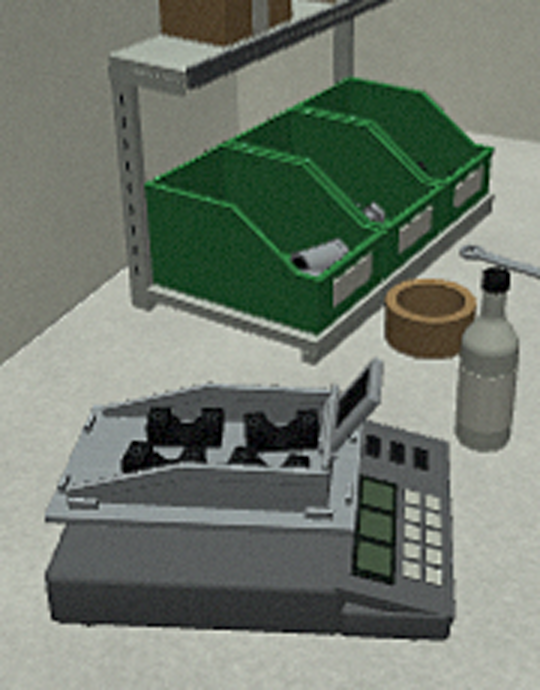

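```bash
cat > fit.py <<'E'
from z import *
import pickle
from scipy.optimize import least_squares
P=pickle.load(open("P0.pkl","rb"))
def fit(pts,x0):
    def f(v,full=False):
        c,s=np.cos(v[2]),np.sin(v[2]); r=[]
        for cam,X,px in pts:
            X=np.array(X)/1000.; W=[v[0]+c*X[0]-s*X[1],v[1]+s*X[0]+c*X[1],X[2]]
            r.append(proj(P[cam],W)[0]-px)
        return np.array(r) if full else np.ravel(r)
    q=least_squares(f,x0,loss="soft_l1"); return q.x,f(q.x,True)
T=lambda u,v:(v/5+140-.4,u/5+150-.4)
T2=lambda u,v:(v/3.6+70-.36,u/3.6+290-.36)
S=lambda u,v:(v/3+110-.33,u/3+150-.33)
sc=[("top",(118,75,85),T(118,145)),("top",(118,-75,85),T(343,70)),("top",(-118,-75,85),T(460,418)),("top",(-118,75,85),T(232,500)),
("side",(118,75,85),S(48,515)),("side",(-118,75,85),S(353,523)),("side",(118,-75,85),S(100,410))]
a,r=fit(sc,[.6,.22,.3]);print("scale",a,np.degrees(a[2]));print(r.round(1).tolist())
pn=[("top",(-100,56,129),T(235,450)),("top",(-100,-56,129),T(408,400)),("top",(100,56,97),T(145,155)),("top",(100,-56,97),T(313,95)),
("side",(-100,56,125),S(330,450)),("side",(100,56,97),S(62,490)),("side",(100,-56,97),S(103,408)),("side",(10,-56,125),S(210,385)),("side",(-143,30,85+101),S(357,385)),
("top",(-121,0,154),(236,217)),("side",(-121,0,154),(239,268)),("top",(100,0,89),(165,196)),("side",(100,0,89),(263,176))]
a,r=fit(pn,a);print("pan",a,np.degrees(a[2]));print(r.round(1).tolist())
rk=[("top",(0,231,30),T2(38,418)),("top",(0,-231,30),T2(548,487)),("top",(145,231,299),T2(78,168)),("top",(145,-231,299),T2(710,247)),
("top",(0,220,98),T2(50,412)),("top",(0,-220,98),T2(568,474)),("side",(0,231,30),S(305,345))]
a,r=fit(rk,[.7,-.2,-.1]);print("rack",a,np.degrees(a[2]));print(r.round(1).tolist())
c,s=np.cos(a[2]),np.sin(a[2]); print("bin c0",a[0]+s*149,a[1])
E
python3 fit.py
```

```text
scale [0.61078745 0.22791865 0.32043045] 18.359312287549994
[[-0.2, -1.2], [-0.9, -0.2], [1.4, 0.8], [1.1, -0.3], [-2.0, -0.6], [0.3, 1.2], [-3.9, -0.9]]
pan [0.61495903 0.23259744 0.33428528] 19.153135525525816
[[1.7, -0.6], [-1.2, 0.6], [-0.4, -1.8], [-0.7, -0.8], [5.2, -0.4], [-1.6, 1.8], [-1.8, -0.1], [-2.0, -1.1], [-1.4, 10.7], [-4.8, -2.0], [1.7, 1.9], [-0.4, -1.4], [-3.4, 2.7]]
rack [ 0.61533084 -0.28752736 -0.14335407] -8.213583353367298
[[-0.3, -1.0], [-0.8, 0.5], [0.1, -0.3], [0.8, -0.3], [-1.3, 0.3], [0.1, -0.2], [-2.3, 3.7]]
bin c0 -20.67134260366904 -0.28752736005288526
```

```bash
cat > ov.py <<'E'
from z import *
import pickle,sys
def W(v,X):
    X=np.array(X,float)/1000; c,s=np.cos(v[2]),np.sin(v[2])
    return np.c_[v[0]+c*X[:,0]-s*X[:,1],v[1]+s*X[:,0]+c*X[:,1],X[:,2]]
def panlines(v,z=85):
    L=[]
    for y in(-56,56): L.append([(-100,y,z),(-100,y,z+40),(10,y,z+40),(100,y,z+12),(100,y,z),(-100,y,z)])
    L+= [[(-100,-56,z+44),(-100,56,z+44)],[(100,-53,z+4),(100,53,z+4)]]
    for o in(-5,5):
        f=lambda t,y:(-121-.574*t+.819*o,y,z+69+.819*t+.574*o)
        L.append([f(-31,-30),f(-31,30),f(31,30),f(31,-30),f(-31,-30)])
    return [W(v,l) for l in L]
def rect(v,x0,x1,y0,y1,z): return W(v,[(x0,y0,z),(x1,y0,z),(x1,y1,z),(x0,y1,z),(x0,y0,z)])
def binl(v,yo):
    o=[]
    for y in(yo-71,yo+71): o.append(W(v,[(0,y,30),(0,y,98),(25,y,98),(105,y,155),(220,y,155),(220,y,30),(0,y,30)]))
    o.append(W(v,[(0,yo-71,98),(0,yo+71,98)])); o.append(W(v,[(220,yo-71,155),(220,yo+71,155)]))
    return o
def draw(p,n,box,k,lines):
    l,t,r,b=box
    im=cv2.resize(p["pixels"][t:b,l:r,::-1],None,fx=k,fy=k,interpolation=cv2.INTER_CUBIC)
    for L,col in lines:
        q=proj(p,L); q=np.c_[(q[:,1]-l+.5)*k-.5,(q[:,0]-t+.5)*k-.5]
        cv2.polylines(im,[q.round().astype(int)],False,col,1,cv2.LINE_AA)
    cv2.imwrite("pics/"+n,im)
E
cat > o1.py <<'E'
from ov import *
P=pickle.load(open("P0.pkl","rb"))
pan=eval(sys.argv[1]); sc=eval(sys.argv[2]); rk=eval(sys.argv[3]); tag=sys.argv[4]
li=[(l,(0,0,255)) for l in panlines(pan)]+[(rect(sc,-118,118,-75,75,85),(0,255,255)),(rect(sc,-195,118,-112,112,0),(255,255,0))]
lr=[(rect(rk,0,250,-231,231,30),(0,255,255)),(rect(rk,145,250,-231,231,299),(255,255,0))]+[(l,(0,0,255)) for yo in(-149,0,149) for l in binl(rk,yo)]
draw(P["top"],tag+"a.png",(150,140,280,280),4,li)
draw(P["side"],tag+"b.png",(150,220,330,340),4,li)
draw(P["top"],tag+"c.png",(290,70,500,220),3,lr)
draw(P["side"],tag+"d.png",(180,110,330,240),4,lr)
a=[cv2.imread("pics/"+tag+x+".png") for x in "abcd"]
cv2.imwrite("pics/"+tag+"ab.png",a[1])
E
python3 o1.py "(.613,.2295,.327)" "(.611,.228,.3204)" "(.6153,-.2875,-.1434)" v1
```

```text
(no output)
```

View pics/v1a.png

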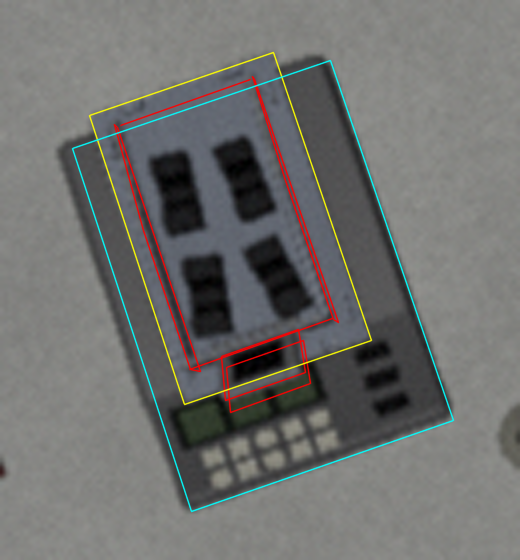

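View pics/v1b.png

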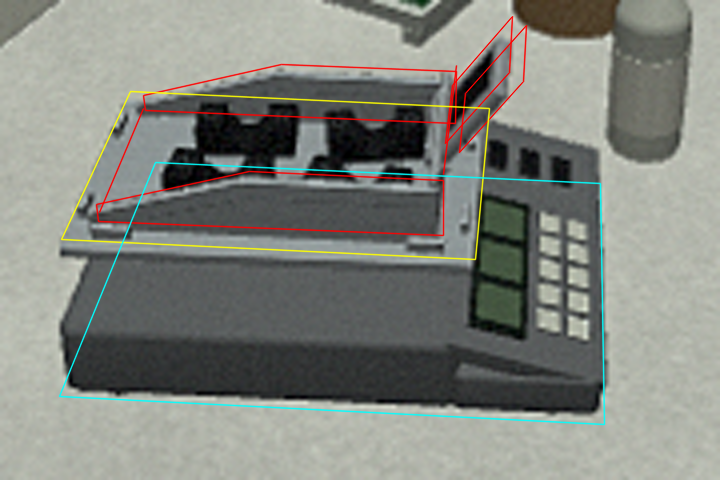

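View pics/v1c.png

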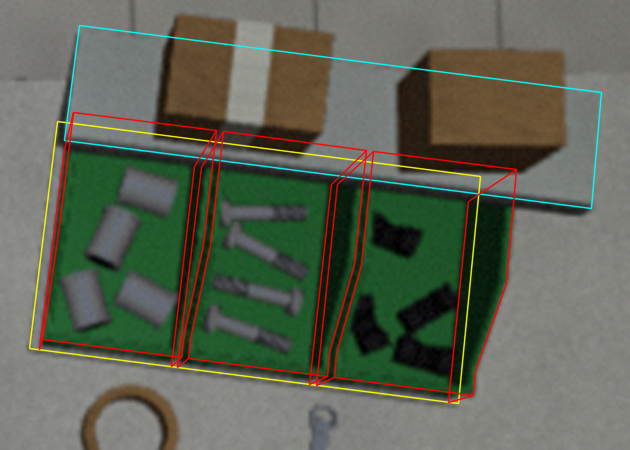

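View pics/v1d.png

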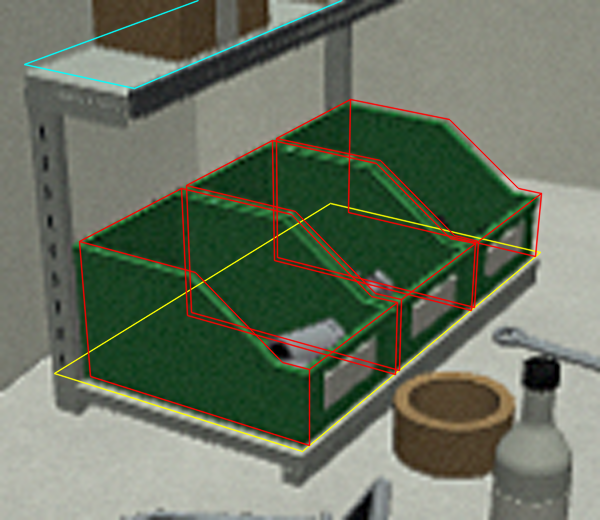

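```bash
cat > plan.py <<'E'
from h import *
def toolR(yaw,tilt,sg=1):
    # tilt: angle of tool z from straight down toward pan +x (35deg = pan level, 35-theta = mouth down theta)
    t=np.radians(tilt); c,s=np.cos(yaw),np.sin(yaw)
    z=np.array([np.sin(t)*c,np.sin(t)*s,-np.cos(t)]); y=sg*np.array([np.cos(t)*c,np.cos(t)*s,np.sin(t)])
    return np.c_[np.cross(y,z),y,z]
def gripTCP(gp,Rt): return np.array(gp)+Rt[:,2]*ctrl.grip_point_offset
def go(p,Rt):
    s=telemetry.get_state(); R0=R.from_quat(s["tcp_rot"]).as_matrix(); p0=s["eef_pos"]
    d=R0.T@(np.array(p)-p0)/.15; w=R.from_matrix(R0.T@Rt).as_rotvec()/(np.pi/2)
    print("t",round(s["time"],2),"pos",p0.round(4),"shift",d.round(3),"turn",w.round(3),"dist mm",round(150*np.linalg.norm(d)),"deg",round(90*np.linalg.norm(w)),"F",s["contact_force"].round(1),"op",round(s["opening"],3),"q",s["qpos"].round(2))
def panpose(pos=None,quat=None,sg=1):
    s=telemetry.get_state(); Rm=R.from_quat(s["tcp_rot"]).as_matrix(); return s,Rm
E
sed -i 's/f(-31,-30),f(-31,30),f(31,30),f(31,-30),f(-31,-30)/f(-38,-30),f(-38,30),f(24,30),f(24,-30),f(-38,-30)/' ov.py
python3 - <<'E'
from plan import *
Rm=R.from_quat(telemetry.get_state()["tcp_rot"]).as_matrix();print(Rm.round(3))
for sg in(1,-1):
  Rt=toolR(.33,35,sg); g=np.array([.613,.2295,.085])+[-.121*np.cos(.33),-.121*np.sin(.33),.069]
  print(g); go(gripTCP(g,Rt),Rt); go(gripTCP(g,Rt)-.06*Rt[:,2]+[0,0,.1],Rt)
E
python3 o1.py "(.611,.229,.323)" "(.611,.228,.3204)" "(.6153,-.2875,-.1434)" v2
```

```text
[[ 0.903  0.43  -0.   ]
 [ 0.43  -0.903  0.   ]
 [ 0.    -0.    -1.   ]]
[0.49852888 0.19029079 0.154     ]
t 1.55 pos [ 0.2905 -0.6093  0.2313] shift [ 3.617 -4.207  0.618] turn [-0.317  0.282 -0.896] dist mm 837 deg 89 F [-0.1 -0.3 -0.3] op 0.999 q [-1.28  0.29  1.58  0.    1.28 -0.15]
t 1.55 pos [ 0.2905 -0.6093  0.2313] shift [ 3.389 -4.233 -0.377] turn [-0.317  0.282 -0.896] dist mm 815 deg 89 F [-0.1 -0.3 -0.3] op 0.999 q [-1.28  0.29  1.58  0.    1.28 -0.15]
[0.49852888 0.19029079 0.154     ]
t 1.55 pos [ 0.2905 -0.6093  0.2313] shift [ 3.617 -4.207  0.618] turn [0.291 0.327 1.036] dist mm 837 deg 101 F [-0.1 -0.3 -0.3] op 0.999 q [-1.28  0.29  1.58  0.    1.28 -0.15]
t 1.55 pos [ 0.2905 -0.6093  0.2313] shift [ 3.389 -4.233 -0.377] turn [0.291 0.327 1.036] dist mm 815 deg 101 F [-0.1 -0.3 -0.3] op 0.999 q [-1.28  0.29  1.58  0.    1.28 -0.15]
```

View pics/v2a.png

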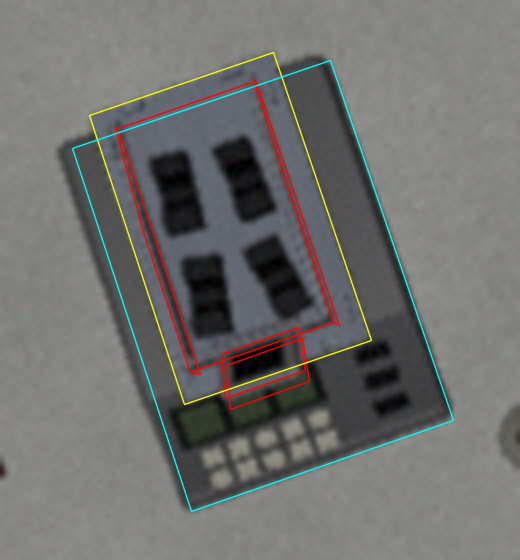

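View pics/v2b.png

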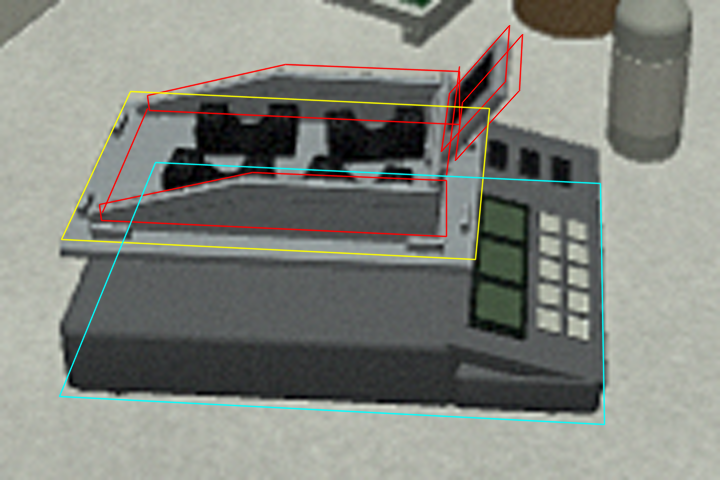

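Pan origin ≈ (0.615, 0.230), yaw ≈ 18.5°, handle toward robot. Rack overlay fits within a pixel. Moving up and across.

```bash
python3 -m crank '[[0.15,-0.05,-0.15,0,0,-0.03,0.6],[0.4,-0.15,-0.4,0,0,-0.1,0.6],[0.65,-0.25,-0.6,0,0,-0.18,0.6],[0.9,-0.32,-0.8,0,0,-0.26,0.6],[0.9,-0.32,-0.8,0,0,-0.3,0.6]]'
cat > tgt.py <<'E'
from plan import *
import sys
pan=(.615,.230,.323)
def target(back=0,up=0,yaw=None,pan=pan):
    Rt=toolR(pan[2],35); g=np.array([pan[0],pan[1],.085])+[-.121*np.cos(pan[2]),-.121*np.sin(pan[2]),.069]
    return gripTCP(g,Rt)-back*Rt[:,2]+[0,0,up],Rt
if __name__=="__main__":
    go(*target(.06,.10)); go(*target(.0,.0))
E
python3 tgt.py
```

```text
time: 2.05
eef_pos: [0.3955, -0.5063, 0.3583]
tcp_rot: [0.895, 0.446, 0.001, 0.005]
contact_force: [-0.4, -1.0, -0.2]
opening: 0.599
t 2.05 pos [ 0.3955 -0.5063  0.3583] shift [ 4.005 -2.339  0.436] turn [-0.353  0.193 -0.596] dist mm 699 deg 65 F [-0.4 -1.  -0.2] op 0.599 q [-1.07  0.14  1.52  0.    1.47 -0.42]
t 2.05 pos [ 0.3955 -0.5063  0.3583] shift [ 4.197 -2.219  1.431] turn [-0.353  0.193 -0.596] dist mm 744 deg 65 F [-0.4 -1.  -0.2] op 0.599 q [-1.07  0.14  1.52  0.    1.47 -0.42]
```

```bash
python3 -m crank '[[0.15,-0.09,0,0,0,-0.03,0.6],[0.4,-0.23,0,0,0,-0.08,0.6],[0.7,-0.4,0,0,0,-0.15,0.6],[1,-0.58,0,0,0,-0.2,0.6]]'; python3 tgt.py
```

```text
time: 2.45
eef_pos: [0.4135, -0.3386, 0.3512]
tcp_rot: [0.816, 0.578, 0.0, 0.0]
contact_force: [0.8, -0.6, 0.5]
opening: 0.601
t 2.45 pos [ 0.4135 -0.3386  0.3512] shift [ 3.429 -0.75   0.423] turn [-0.374  0.128 -0.407] dist mm 530 deg 51 F [ 0.8 -0.6  0.5] op 0.601 q [-0.88 -0.1   1.77  0.    1.47 -0.54]
t 2.45 pos [ 0.4135 -0.3386  0.3512] shift [ 3.57  -0.569  1.418] turn [-0.374  0.128 -0.407] dist mm 582 deg 51 F [ 0.8 -0.6  0.5] op 0.601 q [-0.88 -0.1   1.77  0.    1.47 -0.54]
```

```bash
python3 -m crank '[[0.3,-0.1,0,0,0,-0.05,0.6],[0.6,-0.2,0,0,0,-0.1,0.6],[0.95,-0.3,0,0,0,-0.15,0.6]]'; python3 -m crank '[[0.3,0,0,0,0,-0.05,0.6],[0.6,0,0,0,0,-0.1,0.6],[0.95,0,0,0,0,-0.15,0.6],[0.95,0,0,0,0,-0.15,0.6]]';python3 tgt.py
```

```text
time: 2.75
eef_pos: [0.418, -0.1936, 0.3515]
tcp_rot: [0.742, 0.67, 0.0, 0.0]
contact_force: [1.0, 0.3, -0.4]
opening: 0.598
time: 3.15
eef_pos: [0.4333, -0.049, 0.3519]
tcp_rot: [0.656, 0.755, 0.001, 0.0]
contact_force: [0.1, -0.6, -0.3]
opening: 0.606
t 3.15 pos [ 0.4333 -0.049   0.3519] shift [1.497 0.509 0.43 ] turn [-0.387  0.035 -0.114] dist mm 246 deg 36 F [ 0.1 -0.6 -0.3] op 0.606 q [-0.35 -0.34  1.97  0.    1.51 -0.49]
t 3.15 pos [ 0.4333 -0.049   0.3519] shift [1.538 0.732 1.425] turn [-0.387  0.035 -0.114] dist mm 333 deg 36 F [ 0.1 -0.6 -0.3] op 0.606 q [-0.35 -0.34  1.97  0.    1.51 -0.49]
```

```bash
python3 -m crank '[[0.2,0.05,0,-0.06,0,-0.02,0.6],[0.45,0.15,0,-0.14,0.01,-0.04,0.6],[0.7,0.25,0,-0.22,0.02,-0.06,0.6],[0.95,0.3,0,-0.3,0.03,-0.09,0.6],[1,0.35,0,-0.387,0.035,-0.114,0.6],[1,0.35,0,-0.387,0.035,-0.114,0.6]]';python3 tgt.py
```

```text
time: 3.75
eef_pos: [0.464, 0.1021, 0.3488]
tcp_rot: [0.56, 0.772, 0.242, 0.176]
contact_force: [-0.2, -0.2, -0.6]
opening: 0.596
t 3.75 pos [0.464  0.1021 0.3488] shift [ 0.491 -0.021  0.48 ] turn [-0.003  0.003 -0.004] dist mm 103 deg 0 F [-0.2 -0.2 -0.6] op 0.596 q [-0.13 -0.61  2.23  0.3   0.98 -0.55]
t 3.75 pos [0.464  0.1021 0.3488] shift [ 0.493 -0.399  1.428] turn [-0.003  0.003 -0.004] dist mm 234 deg 0 F [-0.2 -0.2 -0.6] op 0.596 q [-0.13 -0.61  2.23  0.3   0.98 -0.55]
```

```bash
python3 -m crank '[[0.15,0,0.15,0,0,0,0.6],[0.35,0,0.3,0,0,0,0.6],[0.5,-0.02,0.45,0,0,0,0.6],[0.5,-0.02,0.45,0,0,0,0.6]]';python3 tgt.py
python3 - <<'E'
from ov import *
for c in("wrist","side","top"):
    p=imaging.read_camera(c)
    print(c,[(np.round(q["location"],1),round(q["confidence"],2)) for q in finder.pinpoint("pan_grip",p)[:3]])
    pan=(.615,.230,.323)
    draw(p,"g_%s.png"%c,(0,0,560,420),1.4,[(l,(0,0,255)) for l in panlines(pan)])
E
```

```text
time: 4.15
eef_pos: [0.4762, 0.1851, 0.2906]
tcp_rot: [0.561, 0.773, 0.239, 0.174]
contact_force: [0.2, -0.7, -0.0]
opening: 0.602
t 4.15 pos [0.4762 0.1851 0.2906] shift [-0.01  -0.004  0.02 ] turn [-0.006  0.003 -0.003] dist mm 3 deg 1 F [ 0.2 -0.7 -0. ] op 0.602 q [ 0.12 -0.47  2.25  0.16  0.78 -0.28]
t 4.15 pos [0.4762 0.1851 0.2906] shift [-0.008 -0.377  0.969] turn [-0.006  0.003 -0.003] dist mm 156 deg 1 F [ 0.2 -0.7 -0. ] op 0.602 q [ 0.12 -0.47  2.25  0.16  0.78 -0.28]
wrist [(array([191.7, 209.6]), 0.63)]
side [(array([241.2, 271.3]), 0.71)]
top [(array([232.5, 214.5]), 0.66), (array([225.3, 397. ]), 0.29)]
```

View pics/g_wrist.png

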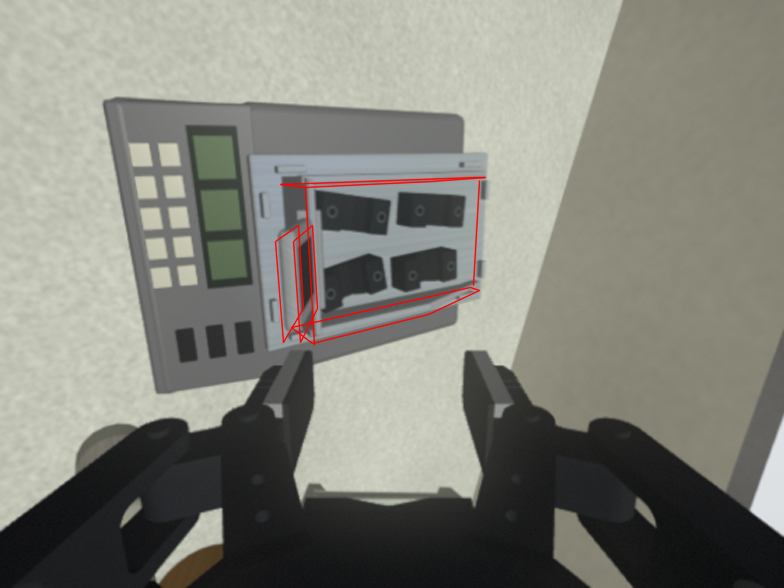

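View pics/g_side.png

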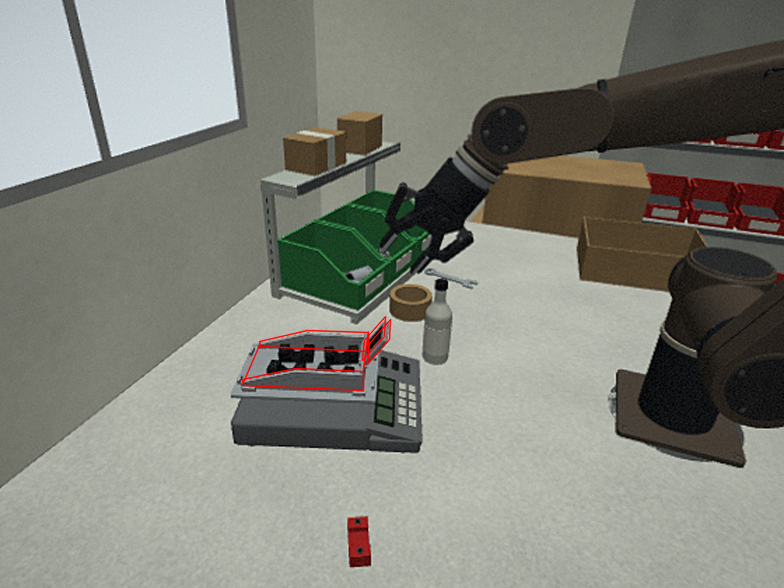

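```bash
cat > wz.py <<'E'
from ov import *
pan=eval(sys.argv[1]); c=sys.argv[2]; box=eval(sys.argv[3]);k=float(sys.argv[4])
p=imaging.read_camera(c)
q=[(np.round(x["location"],1),round(x["confidence"],2)) for x in finder.pinpoint("pan_grip",p)[:2]];print(q, proj(p,W(pan,[(-121,0,154),(100,0,89)])).round(1))
print("mouth",[(np.round(x["location"],1),round(x["confidence"],2)) for x in finder.pinpoint("pan_mouth",p)[:2]])
draw(p,sys.argv[5],box,k,[(l,(0,0,255)) for l in panlines(pan)]+[(rect((.611,.228,.3204),-118,118,-75,75,85),(0,255,255))])
E
python3 wz.py "(.615,.230,.323)" wrist "(170,95,360,260)" 4 w2.png
```

```text
[(array([188.9, 204.6]), 0.59)] [[197.5 206. ]
 [164.4 334.1]]
mouth [(array([161.7, 333.5]), 0.88)]
```

View pics/w2.png

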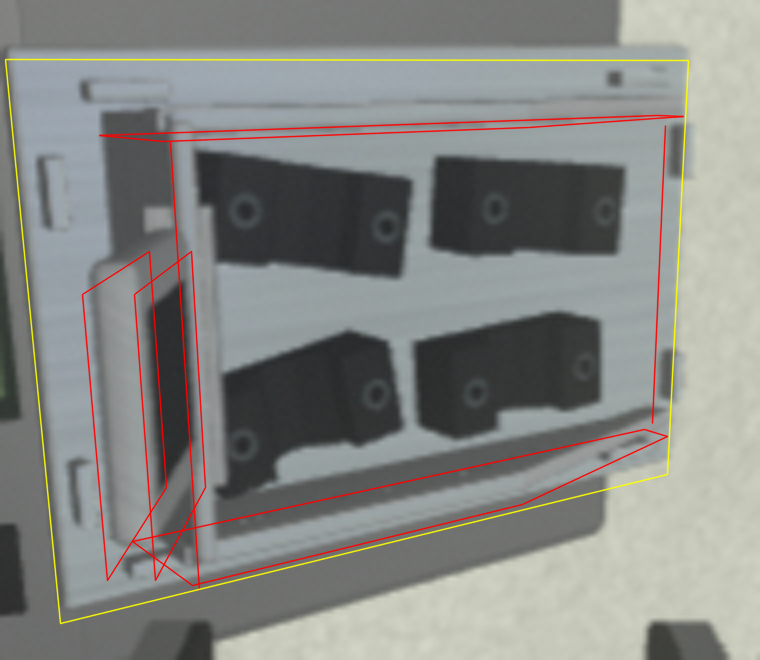

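```bash
sed -i 's/^pan=.*/pan=(.616,.2335,.322)/' tgt.py; python3 - <<'E'
from tgt import *
go(*target(.06,0)); go(*target(0,0))
E
```

```text
t 4.6 pos [0.4775 0.1836 0.2952] shift [ 0.025 -0.397  0.595] turn [-0.     0.004 -0.004] dist mm 107 deg 0 F [-1.1 -0.5 -0.7] op 0.601 q [ 0.11 -0.47  2.25  0.16  0.77 -0.28]
t 4.6 pos [0.4775 0.1836 0.2952] shift [ 0.027 -0.397  0.995] turn [-0.     0.004 -0.004] dist mm 161 deg 0 F [-1.1 -0.5 -0.7] op 0.601 q [ 0.11 -0.47  2.25  0.16  0.77 -0.28]
```

```bash
python3 -m crank '[[0,-0.1,0.15,0,0,0,0.6],[0.01,-0.25,0.35,0,0,0,0.6],[0.025,-0.4,0.5,0,0,0,0.6],[0.025,-0.4,0.6,0,0,0,0.6],[0.025,-0.4,0.6,0,0,0,0.6]]'
python3 wz.py "(.616,.2335,.322)" wrist "(100,90,420,330)" 2.4 w3.png
python3 wz.py "(.616,.2335,.322)" side "(150,190,330,340)" 4 s3.png
python3 - <<'E'
from tgt import *
go(*target(0,0))
E
```

```text
time: 5.1
eef_pos: [0.4771, 0.1881, 0.1834]
tcp_rot: [0.561, 0.772, 0.241, 0.175]
contact_force: [0.8, -0.7, 1.1]
opening: 0.6
[(array([231.7, 279.3]), 0.88)] [[238.3 282.8]
 [178.8 406.9]]
mouth [(array([176.8, 405.1]), 0.6)]
[(array([239. , 269.3]), 0.74), (array([261.5, 176.8]), 0.28)] [[241.1 269.3]
 [259.4 178.2]]
mouth [(array([261.6, 176.4]), 0.72)]
t 5.4 pos [0.4789 0.1886 0.1879] shift [-0.003 -0.003  0.399] turn [ 0.001  0.004 -0.003] dist mm 60 deg 0 F [ 0.2 -0.1 -0.1] op 0.599 q [ 0.12 -0.35  2.36  0.21  0.53 -0.34]
```

View pics/w3.png

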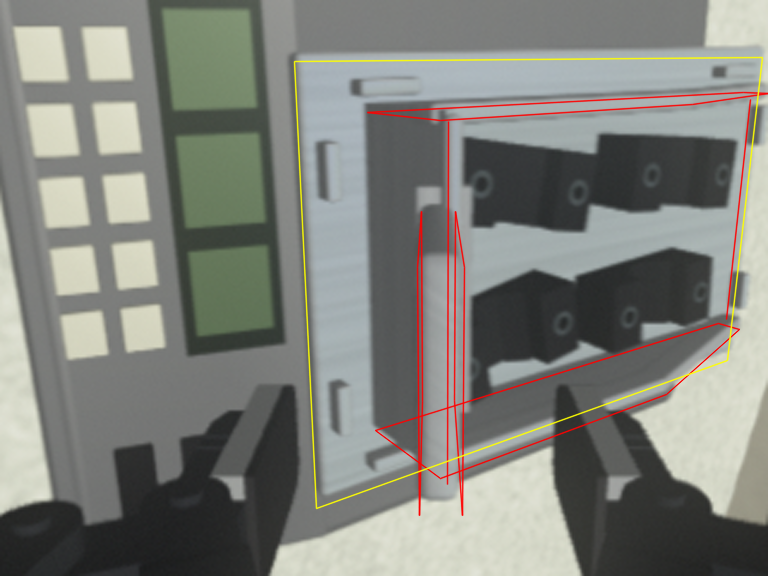

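View pics/s3.png

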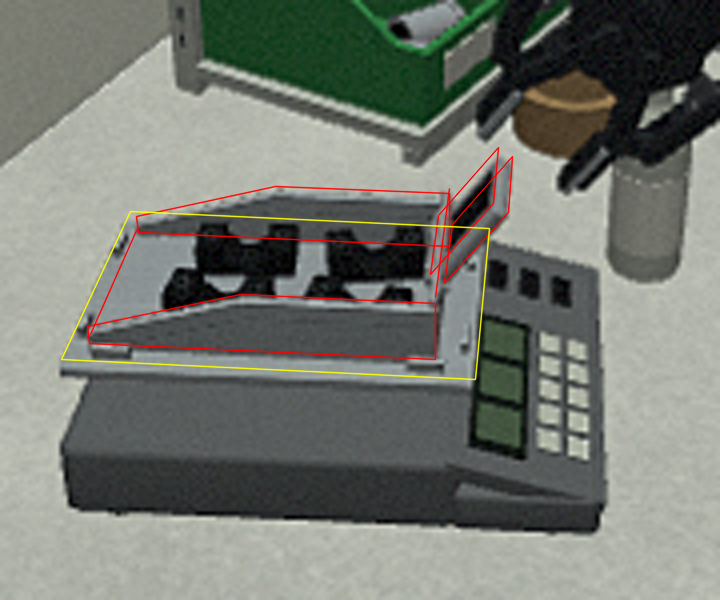

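```bash
python3 -m crank '[[0,0,0.1,0,0,0,0.6],[0.01,0,0.2,0,0,0,0.6],[0.02,0,0.3,0,0,0,0.6],[0.02,0,0.37,0,0,0,0.6],[0.02,0,0.4,0,0,0,0.6],[0.02,0,0.4,0,0,0,0.6]]'
python3 wz.py "(.616,.2355,.322)" wrist "(0,0,560,420)" 1.4 w4.png
python3 wz.py "(.616,.2355,.322)" side "(150,190,330,340)" 4 s4.png
```

```text
time: 6.0
eef_pos: [0.5101, 0.202, 0.1369]
tcp_rot: [0.56, 0.772, 0.242, 0.177]
contact_force: [-0.6, 0.6, 0.2]
opening: 0.604
[] [[290.7 279.8]
 [191.4 426.8]]
mouth [(array([191.3, 424.5]), 0.87)]
[(array([240.1, 266.1]), 0.64)] [[241.6 269. ]
 [259.9 177.7]]
mouth [(array([260.6, 178.3]), 0.6)]
```

View pics/w4.png

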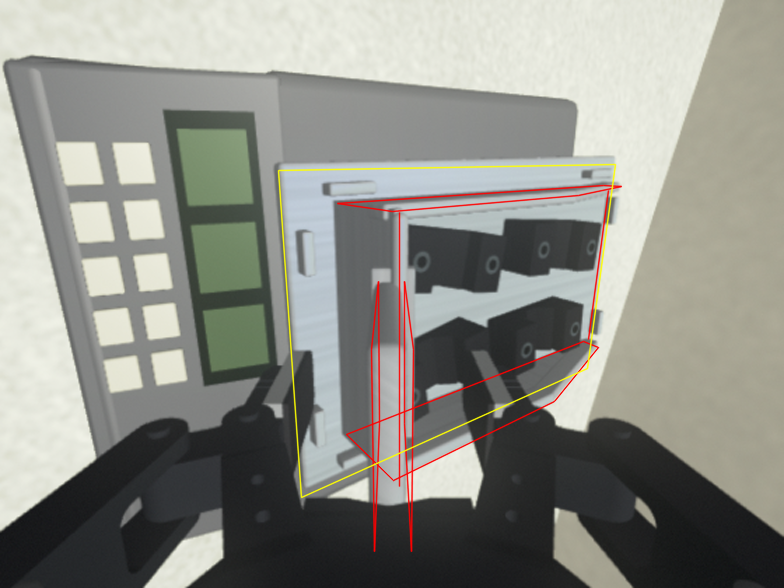

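View pics/s4.png

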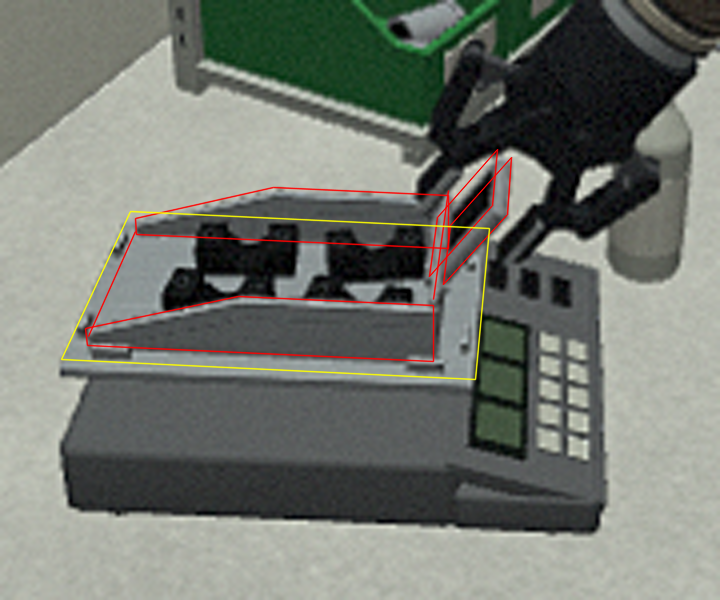

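Handle is centred between the fingers. Gripping.

```bash
python3 -m crank '[[0,0,0,0,0,0,0.4],[0,0,0,0,0,0,0.3],[0,0,0,0,0,0,0.2],[0,0,0,0,0,0,0.1],[0,0,0,0,0,0,0],[0,0,0,0,0,0,0],[0,0,0,0,0,0,0],[0,0,0,0,0,0,0]]' 80
python3 - <<'E'
from tgt import *
s=telemetry.get_state(); print(s["eef_pos"],s["tcp_rot"],s["contact_force"],s["wrist_torque"],s["opening"])
Rm=R.from_quat(s["tcp_rot"]).as_matrix();print("up in tool",(Rm.T@[0,0,1]/.15).round(3)*.05)
import json;json.dump([list(s["eef_pos"]),list(s["tcp_rot"])],open("grasp.json","w"))
E
```

```text
time: 7.1
eef_pos: [0.5099, 0.202, 0.1369]
tcp_rot: [0.56, 0.772, 0.242, 0.177]
contact_force: [-1.6, -0.6, 1.0]
opening: 0.106
[0.50991383 0.2020186  0.13693304] [0.56001747 0.77220876 0.24248988 0.17684098] [-1.58867359 -0.59112564  1.04169117] [-0.16803077  0.16115708  0.14880036] 0.1062743249033638
up in tool [-0.0005   0.19085 -0.2733 ]
```

```bash
python3 -m crank '[[0,0.01,-0.015,0,0,0,0],[0,0.03,-0.044,0,0,0,0],[0,0.06,-0.087,0,0,0,0],[0,0.1,-0.144,0,0,0,0],[0,0.16,-0.23,0,0,0,0],[0,0.22,-0.316,0,0,0,0],[0,0.28,-0.4,-0.02,0,0,0],[0,0.33,-0.474,-0.04,0,0,0],[0,0.37,-0.53,-0.06,0,0,0],[0,0.38,-0.545,-0.067,0,0,0],[0,0.38,-0.545,-0.067,0,0,0],[0,0.38,-0.545,-0.067,0,0,0]]'
python3 - <<'E'
from ov import *
for c in("side","wrist"): save(imaging.read_camera(c),"l_%s.png"%c)
s=telemetry.get_state();print(s["contact_force"],s["wrist_torque"],s["opening"],s["qpos"])
E
```

```text
time: 8.3
eef_pos: [0.5092, 0.202, 0.2354]
tcp_rot: [0.55, 0.759, 0.282, 0.205]
contact_force: [-0.4, -0.0, -5.5]
opening: 0.111
[-0.83499358  1.29605513 -4.73617287] [-0.35985331  1.19885388 -0.06897605] 0.10691901192719332 [ 0.13953722 -0.34913795  2.30197117  0.2409622   0.49570407 -0.34689058]
```

View pics/l_side.png

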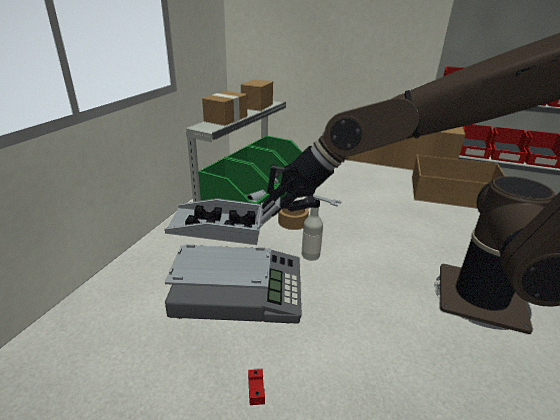

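View pics/l_wrist.png

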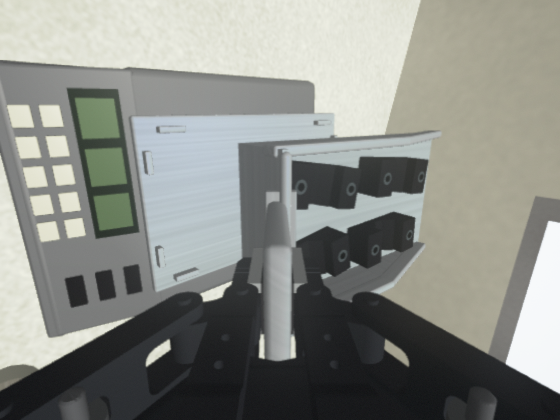

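All four halves are in the lifted pan. Next: plan the carry waypoints.

```bash
cat > carry.py <<'E'
from plan import *
import json
gp,gq=json.load(open("grasp.json")); Rg=R.from_quat(gq).as_matrix(); gp=np.array(gp)
def Rpan(yaw,th): # mouth down th deg
    return (R.from_euler("z",yaw)*R.from_euler("y",np.radians(th))).as_matrix()
P0=np.array([.616,.2345,.085]); Q0=Rpan(.322,0)
# pan in tool
A=Rg.T@Q0; b=Rg.T@(P0-gp)
def tcp_for(mouth,yaw,th):
    Q=Rpan(yaw,th); o=np.array(mouth)-Q@[.1,0,.004]; Rt=Q@A.T; return o-Rt@b,Rt
rk=(.6153,-.2875,-.1434)
def binw(x,y,z,yo=-.149):
    c,s=np.cos(rk[2]),np.sin(rk[2]); y=y+yo; return np.array([rk[0]+c*x-s*y,rk[1]+s*x+c*y,z+.03])
def pan_now():
    s=telemetry.get_state(); Rt=R.from_quat(s["tcp_rot"]).as_matrix(); Q=Rt@A; o=s["eef_pos"]+Rt@b
    m=o+Q@[.1,0,.004]; c,s_=np.cos(rk[2]),np.sin(rk[2]); d=m-[rk[0],rk[1],.03]
    print("pan o",o.round(3),"mouth",m.round(3),"in bin",np.round([c*d[0]+s_*d[1],-s_*d[0]+c*d[1]+.149,d[2]],3),"pitch",round(np.degrees(np.arcsin(-Q[2,0])),1),"yaw",round(np.arctan2(Q[1,0],Q[0,0]),3),"roll",round(np.degrees(np.arcsin(Q[2,1])),1))
E
python3 - <<'E'
from carry import *
pan_now(); print("grip in pan",(A.T@( [0,0,-ctrl.grip_point_offset]-b)).round(4))
go(*tcp_for([.74,-.05,.27],-.05,-6))
go(*tcp_for(binw(.05,0,.15),rk[2],-6))
go(*tcp_for(binw(.06,0,.09),rk[2],20))
E
```

```text
pan o [0.62  0.236 0.195] mouth [0.714 0.267 0.209] in bin [0.018 0.712 0.179] pitch -5.9 yaw 0.322 roll -0.0
grip in pan [-0.1216  0.0029  0.0673]
t 8.4 pos [0.5094 0.202  0.2354] shift [-1.546 -0.033 -0.558] turn [-0.001 -0.155  0.179] dist mm 247 deg 21 F [-0.8  1.3 -4.7] op 0.107 q [ 0.14 -0.35  2.3   0.24  0.5  -0.35]
t 8.4 pos [0.5094 0.202  0.2354] shift [-3.709 -1.461 -0.996] turn [-0.001 -0.194  0.224] dist mm 616 deg 27 F [-0.8  1.3 -4.7] op 0.107 q [ 0.14 -0.35  2.3   0.24  0.5  -0.35]
t 8.4 pos [0.5094 0.202  0.2354] shift [-3.836 -1.129 -0.987] turn [ 0.283 -0.141  0.263] dist mm 618 deg 37 F [-0.8  1.3 -4.7] op 0.107 q [ 0.14 -0.35  2.3   0.24  0.5  -0.35]
```

```bash
python3 -m crank '[[-0.02,0.01,-0.03,0,0,0,0],[-0.06,0.03,-0.08,0,-0.005,0.005,0],[-0.12,0.06,-0.15,0,-0.01,0.012,0],[-0.2,0.09,-0.23,0,-0.018,0.02,0],[-0.3,0.11,-0.3,0,-0.027,0.03,0],[-0.4,0.12,-0.35,0,-0.036,0.041,0],[-0.5,0.12,-0.39,0,-0.045,0.052,0],[-0.6,0.11,-0.42,0,-0.055,0.063,0],[-0.69,0.1,-0.44,0,-0.064,0.073,0],[-0.76,0.09,-0.46,0,-0.072,0.082,0],[-0.8,0.08,-0.46,0,-0.076,0.088,0],[-0.82,0.07,-0.46,0,-0.08,0.09,0]]'
cat > cc.py <<'E'
from carry import *
pan_now()
go(*tcp_for([.74,-.05,.27],-.05,-6))
go(*tcp_for(binw(.05,0,.15),rk[2],-6))
E
python3 cc.py
```

```text
time: 9.6
eef_pos: [0.5125, 0.073, 0.2956]
tcp_rot: [0.619, 0.703, 0.261, 0.233]
contact_force: [-0.2, 0.4, -5.4]
opening: 0.113
pan o [0.628 0.085 0.256] mouth [0.726 0.098 0.27 ] in bin [0.054 0.547 0.24 ] pitch -6.0 yaw 0.132 roll -0.2
t 9.6 pos [0.5125 0.073  0.2956] shift [-0.735 -0.004 -0.001] turn [ 0.001 -0.074  0.088] dist mm 110 deg 10 F [-0.2  0.4 -5.4] op 0.113 q [-0.14 -0.51  2.3   0.27  0.67 -0.42]
t 9.6 pos [0.5125 0.073  0.2956] shift [-3.117 -1.107 -0.152] turn [ 0.001 -0.113  0.133] dist mm 497 deg 16 F [-0.2  0.4 -5.4] op 0.113 q [-0.14 -0.51  2.3   0.27  0.67 -0.42]
```

```bash
python3 -m crank '[[-0.05,0,0,0,-0.005,0.005,0],[-0.12,0,0,0,-0.012,0.014,0],[-0.22,-0.01,0,0,-0.022,0.026,0],[-0.34,-0.02,0,0,-0.034,0.04,0],[-0.46,-0.03,0,0,-0.046,0.054,0],[-0.58,-0.05,0,0,-0.058,0.068,0],[-0.7,-0.07,0,0,-0.07,0.082,0],[-0.81,-0.09,0,0,-0.08,0.094,0],[-0.9,-0.11,0,0,-0.088,0.104,0],[-0.96,-0.12,0,0,-0.094,0.111,0],[-0.99,-0.13,0,0,-0.098,0.116,0]]'; python3 cc.py
```

```text
time: 10.7
eef_pos: [0.5165, -0.0764, 0.2833]
tcp_rot: [0.699, 0.623, 0.233, 0.261]
contact_force: [-1.0, 0.2, -3.8]
opening: 0.106
pan o [ 0.631 -0.092  0.243] mouth [ 0.73  -0.102  0.258] in bin [0.087 0.349 0.228] pitch -6.1 yaw -0.108 roll 0.0
t 10.7 pos [ 0.5165 -0.0764  0.2833] shift [ 0.271  0.077 -0.042] turn [ 0.001  0.024 -0.028] dist mm 43 deg 3 F [-1.   0.2 -3.8] op 0.106 q [-0.45 -0.48  2.3   0.35  0.66 -0.54]
t 10.7 pos [ 0.5165 -0.0764  0.2833] shift [-2.265 -0.575  0.186] turn [ 0.001 -0.015  0.017] dist mm 352 deg 2 F [-1.   0.2 -3.8] op 0.106 q [-0.45 -0.48  2.3   0.35  0.66 -0.54]
```

```bash
python3 -m crank '[[-0.05,-0.01,0,0,0,0,0],[-0.12,-0.03,0,0,-0.001,0.002,0],[-0.22,-0.05,0,0,-0.003,0.004,0],[-0.34,-0.08,0,0,-0.005,0.006,0],[-0.46,-0.11,0,0,-0.007,0.008,0],[-0.58,-0.14,0,0,-0.009,0.01,0],[-0.7,-0.17,0,0,-0.01,0.012,0],[-0.81,-0.2,0,0,-0.012,0.014,0],[-0.9,-0.22,0,0,-0.014,0.016,0],[-0.96,-0.24,0,0,-0.015,0.017,0],[-1,-0.25,0,0,-0.015,0.017,0]]'; python3 cc.py;  python3 -m crank '[[-0.05,-0.01,0,0,0,0,0],[-0.12,-0.03,0,0,0,0,0],[-0.22,-0.05,0,0,0,0,0],[-0.34,-0.08,0,0,0,0,0],[-0.46,-0.11,0,0,0,0,0],[-0.58,-0.14,0,0,0,0,0],[-0.7,-0.17,0,0,0,0,0],[-0.81,-0.2,0,0,0,0,0],[-0.9,-0.22,0,0,0,0,0],[-0.96,-0.24,0,0,0,0,0],[-1,-0.25,0,0,0,0,0]]'; python3 cc.py
```

```text
time: 11.8
eef_pos: [0.4713, -0.222, 0.2587]
tcp_rot: [0.71, 0.612, 0.228, 0.266]
contact_force: [-0.1, 0.0, -5.3]
opening: 0.104
pan o [ 0.586 -0.241  0.219] mouth [ 0.684 -0.255  0.233] in bin [0.063 0.191 0.203] pitch -6.1 yaw -0.142 roll -0.0
t 11.8 pos [ 0.4713 -0.222   0.2587] shift [ 1.277  0.295 -0.072] turn [ 0.001  0.039 -0.044] dist mm 197 deg 5 F [-0.1  0.  -5.3] op 0.104 q [-0.85 -0.43  2.32  0.64  0.78 -1.05]
t 11.8 pos [ 0.4713 -0.222   0.2587] shift [-1.27  -0.293  0.216] turn [ 0.001 -0.     0.001] dist mm 198 deg 0 F [-0.1  0.  -5.3] op 0.104 q [-0.85 -0.43  2.32  0.64  0.78 -1.05]
time: 12.9
eef_pos: [0.4211, -0.3663, 0.2341]
tcp_rot: [0.71, 0.612, 0.228, 0.265]
contact_force: [-1.2, -0.0, -4.8]
opening: 0.11
pan o [ 0.535 -0.385  0.194] mouth [ 0.633 -0.399  0.209] in bin [0.034 0.041 0.179] pitch -6.1 yaw -0.142 roll 0.0
t 12.9 pos [ 0.4211 -0.3663  0.2341] shift [ 2.277  0.545 -0.073] turn [ 0.001  0.038 -0.044] dist mm 351 deg 5 F [-1.2 -0.  -4.8] op 0.11 q [-1.16 -0.22  2.21  0.79  0.9  -1.44]
t 12.9 pos [ 0.4211 -0.3663  0.2341] shift [-0.269 -0.042  0.215] turn [ 0.001 -0.001  0.001] dist mm 52 deg 0 F [-1.2 -0.  -4.8] op 0.11 q [-1.16 -0.22  2.21  0.79  0.9  -1.44]
```

```bash
python3 -m crank '[[-0.03,0,0.02,0,0,0,0],[-0.08,-0.01,0.06,0,0,0,0],[-0.14,-0.02,0.11,0,0,0,0],[-0.2,-0.03,0.16,0,0,0,0],[-0.25,-0.04,0.2,0,0,0,0],[-0.27,-0.04,0.215,0,0,0,0],[-0.27,-0.04,0.215,0,0,0,0]]'
cat > vb.py <<'E'
from carry import *
from ov import draw,binl,W
import sys
tag=sys.argv[1]
s=telemetry.get_state(); Rt=R.from_quat(s["tcp_rot"]).as_matrix(); Q=Rt@A; o=s["eef_pos"]+Rt@b
L=[]
for y in(-56,56): L.append([(-100,y,0),(-100,y,40),(10,y,40),(100,y,12),(100,y,0),(-100,y,0)])
L+=[[(100,-53,4),(100,53,4)],[(-100,-56,44),(-100,56,44)]]
pl=[(np.array(l,float)/1000@Q.T+o,(0,0,255)) for l in L]
pl+=[(l,(0,255,255)) for l in binl(rk,-149)]
draw(imaging.read_camera("top"),tag+"_top.png",(360,100,500,280),4,pl)
draw(imaging.read_camera("wrist"),tag+"_wrist.png",(0,0,560,420),1.3,pl)
draw(imaging.read_camera("side"),tag+"_side.png",(180,80,360,260),3,pl)
pan_now()
E
python3 vb.py b1
```

```text
time: 13.6
eef_pos: [0.432, -0.4083, 0.2054]
tcp_rot: [0.71, 0.611, 0.229, 0.265]
contact_force: [0.6, 0.2, -4.5]
opening: 0.106
pan o [ 0.546 -0.427  0.166] mouth [ 0.644 -0.441  0.181] in bin [0.051 0.001 0.151] pitch -6.1 yaw -0.141 roll 0.0
```

View pics/b1_top.png

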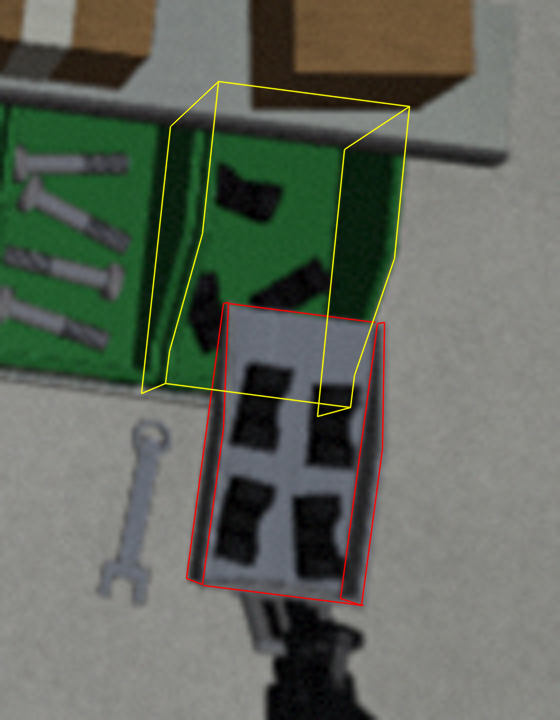

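View pics/b1_wrist.png

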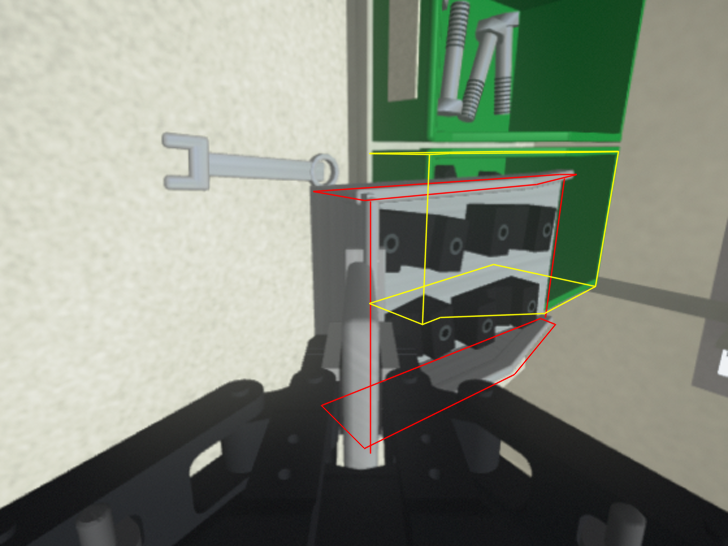

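View pics/b1_side.png

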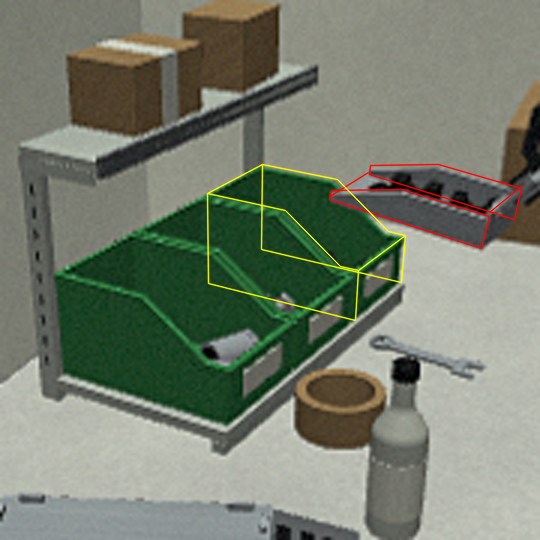

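Drawn pan fits the image; all four halves are still in place and the mouth is centred on the clamp bin. Lowering and starting the tip.

```bash
cat > tip.py <<'E'
from carry import *
pan_now()
for th,x,z in((5,.055,.11),(15,.058,.092),(30,.058,.092),(42,.058,.092)): print(th,end=" "); go(*tcp_for(binw(x,0,z),rk[2],th))
E
python3 tip.py
```

```text
pan o [ 0.546 -0.427  0.166] mouth [ 0.644 -0.441  0.181] in bin [0.051 0.001 0.151] pitch -6.1 yaw -0.141 roll 0.0
5 t 13.75 pos [ 0.432  -0.4079  0.2062] shift [-0.005  0.067  0.059] turn [ 0.123 -0.002  0.001] dist mm 13 deg 11 F [-0.1  0.  -4.5] op 0.103 q [-1.17 -0.08  2.14  0.84  0.86 -1.52]
15 t 13.75 pos [ 0.432  -0.4079  0.2062] shift [-0.005  0.228  0.051] turn [ 0.234 -0.002  0.   ] dist mm 35 deg 21 F [-0.1  0.  -4.5] op 0.103 q [-1.17 -0.08  2.14  0.84  0.86 -1.52]
30 t 13.75 pos [ 0.432  -0.4079  0.2062] shift [-0.004  0.594 -0.038] turn [ 0.401 -0.003 -0.001] dist mm 89 deg 36 F [-0.1  0.  -4.5] op 0.103 q [-1.17 -0.08  2.14  0.84  0.86 -1.52]
42 t 13.75 pos [ 0.432  -0.4079  0.2062] shift [-0.003  0.896 -0.038] turn [ 0.534 -0.003 -0.001] dist mm 134 deg 48 F [-0.1  0.  -4.5] op 0.103 q [-1.17 -0.08  2.14  0.84  0.86 -1.52]
```

```bash
python3 -m crank '[[0,0.01,0.01,0.02,0,0,0],[0,0.03,0.03,0.05,0,0,0],[0,0.045,0.05,0.085,0,0,0],[0,0.067,0.059,0.123,0,0,0],[0,0.1,0.059,0.15,0,0,0],[0,0.14,0.057,0.178,0,0,0],[0,0.18,0.055,0.204,0,0,0],[0,0.21,0.052,0.224,0,0,0],[0,0.228,0.051,0.234,0,0,0],[0,0.228,0.051,0.234,0,0,0]]'; python3 tip.py; python3 vb.py b2
```

```text
time: 14.75
eef_pos: [0.463, -0.4125, 0.2235]
tcp_rot: [0.746, 0.643, 0.113, 0.132]
contact_force: [-0.1, 0.2, -5.1]
opening: 0.108
pan o [ 0.556 -0.428  0.145] mouth [ 0.652 -0.442  0.123] in bin [0.059 0.001 0.093] pitch 14.9 yaw -0.141 roll 0.2
5 t 14.75 pos [ 0.463  -0.4125  0.2235] shift [-0.005 -0.153  0.068] turn [-0.11  -0.002  0.001] dist mm 25 deg 10 F [-0.1  0.2 -5.1] op 0.108 q [-1.    0.03  1.91  0.31  0.99 -0.99]
15 t 14.75 pos [ 0.463  -0.4125  0.2235] shift [-0.005 -0.004  0.003] turn [ 0.001 -0.002  0.001] dist mm 1 deg 0 F [-0.1  0.2 -5.1] op 0.108 q [-1.    0.03  1.91  0.31  0.99 -0.99]
30 t 14.75 pos [ 0.463  -0.4125  0.2235] shift [-0.004  0.305 -0.211] turn [ 0.168 -0.003 -0.   ] dist mm 56 deg 15 F [-0.1  0.2 -5.1] op 0.108 q [-1.    0.03  1.91  0.31  0.99 -0.99]
42 t 14.75 pos [ 0.463  -0.4125  0.2235] shift [-0.003  0.586 -0.32 ] turn [ 0.301 -0.003 -0.   ] dist mm 100 deg 27 F [-0.1  0.2 -5.1] op 0.108 q [-1.    0.03  1.91  0.31  0.99 -0.99]
pan o [ 0.554 -0.428  0.143] mouth [ 0.651 -0.442  0.121] in bin [0.057 0.001 0.091] pitch 15.0 yaw -0.141 roll 0.2
```

View pics/b2_wrist.png

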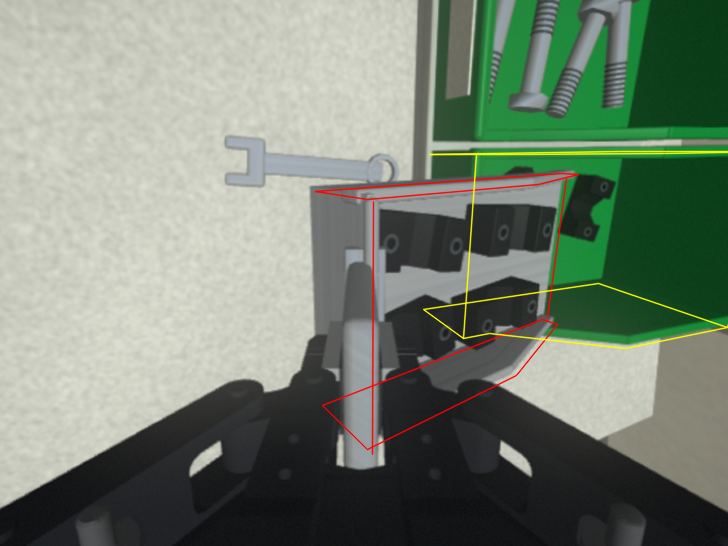

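View pics/b2_side.png

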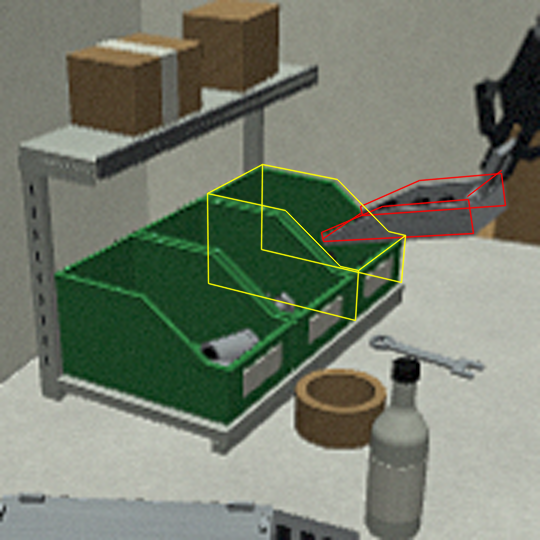

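```bash
python3 -m crank '[[0,0.02,-0.015,0.012,0,0,0],[0,0.05,-0.035,0.028,0,0,0],[0,0.08,-0.058,0.045,0,0,0],[0,0.11,-0.08,0.062,0,0,0],[0,0.14,-0.1,0.078,0,0,0],[0,0.17,-0.122,0.095,0,0,0],[0,0.2,-0.142,0.112,0,0,0],[0,0.23,-0.162,0.128,0,0,0],[0,0.26,-0.183,0.145,0,0,0],[0,0.285,-0.198,0.158,0,0,0],[0,0.305,-0.211,0.168,0,0,0],[0,0.305,-0.211,0.168,0,0,0]]'; python3 tip.py; python3 vb.py b3
```

```text
time: 16.1
eef_pos: [0.4952, -0.4178, 0.2691]
tcp_rot: [0.757, 0.652, 0.027, 0.033]
contact_force: [0.3, -0.0, -2.3]
opening: 0.106
pan o [ 0.564 -0.43   0.169] mouth [ 0.652 -0.443  0.122] in bin [0.058 0.001 0.092] pitch 30.0 yaw -0.141 roll 0.2
5 t 16.1 pos [ 0.4952 -0.4178  0.2691] shift [-0.001 -0.372  0.389] turn [-0.278 -0.001  0.001] dist mm 81 deg 25 F [ 0.3 -0.  -2.3] op 0.106 q [-0.88  0.16  1.66  0.06  1.26 -0.75]
15 t 16.1 pos [ 0.4952 -0.4178  0.2691] shift [-0.001 -0.246  0.288] turn [-0.167 -0.001  0.001] dist mm 57 deg 15 F [ 0.3 -0.  -2.3] op 0.106 q [-0.88  0.16  1.66  0.06  1.26 -0.75]
30 t 16.1 pos [ 0.4952 -0.4178  0.2691] shift [-0.001 -0.003  0.001] turn [-0.    -0.002  0.   ] dist mm 0 deg 0 F [ 0.3 -0.  -2.3] op 0.106 q [-0.88  0.16  1.66  0.06  1.26 -0.75]
42 t 16.1 pos [ 0.4952 -0.4178  0.2691] shift [ 0.     0.24  -0.178] turn [ 0.133 -0.003 -0.   ] dist mm 45 deg 12 F [ 0.3 -0.  -2.3] op 0.106 q [-0.88  0.16  1.66  0.06  1.26 -0.75]
pan o [ 0.563 -0.43   0.167] mouth [ 0.651 -0.442  0.121] in bin [0.057 0.001 0.091] pitch 30.1 yaw -0.141 roll 0.3
```

View pics/b3_wrist.png

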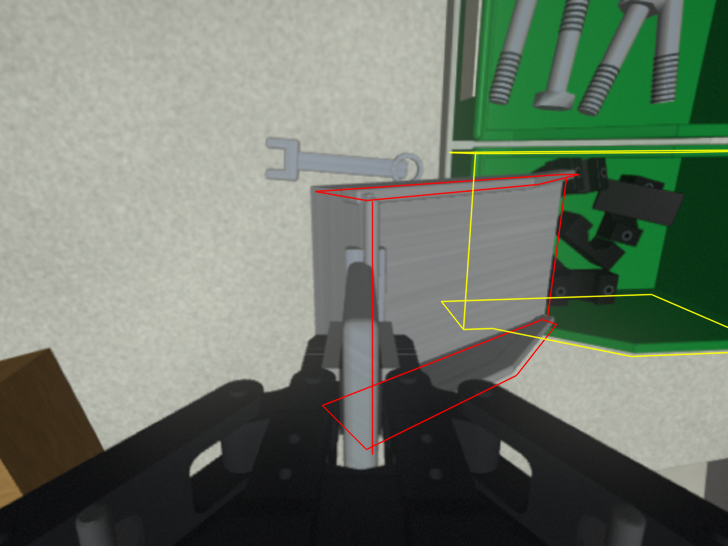

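View pics/b3_top.png

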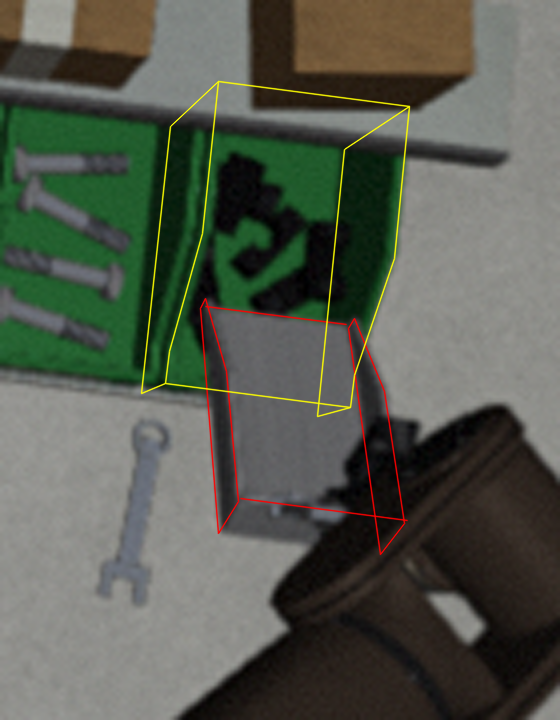

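Pan is empty and the halves lie in the bin. Raising, levelling, and checking the bin.

```bash
python3 - <<'E'
from carry import *
go(*tcp_for(binw(.03,0,.13),rk[2],20))
go(*tcp_for(binw(.03,0,.2),rk[2],0))
E
```

```text
t 16.25 pos [ 0.4941 -0.4173  0.2678] shift [-0.004 -0.329 -0.09 ] turn [-0.112 -0.002  0.   ] dist mm 51 deg 10 F [ 1.1 -0.3 -3.8] op 0.107 q [-0.88  0.16  1.66  0.06  1.26 -0.75]
t 16.25 pos [ 0.4941 -0.4173  0.2678] shift [-0.005 -0.522 -0.112] turn [-0.335 -0.001  0.001] dist mm 80 deg 30 F [ 1.1 -0.3 -3.8] op 0.107 q [-0.88  0.16  1.66  0.06  1.26 -0.75]
```

```bash
python3 -m crank '[[0,-0.05,-0.03,-0.01,0,0,0],[0,-0.14,-0.05,-0.035,0,0,0],[0,-0.24,-0.07,-0.07,0,0,0],[0,-0.33,-0.09,-0.112,0,0,0],[0,-0.4,-0.1,-0.17,0,0,0],[0,-0.46,-0.11,-0.24,0,0,0],[0,-0.5,-0.112,-0.3,0,0,0],[0,-0.52,-0.112,-0.335,0,0,0],[0,-0.52,-0.112,-0.335,0,0,0]]'; python3 vb.py b4;  python3 - <<'E'
from carry import *
for c in ("top","wrist"):
    p=imaging.read_camera(c); m=finder.masks_of("clamp1",p); print(c,[(np.round(x["extent"]),round(x["confidence"],2)) for x in m[:12]])
E
```

```text
time: 17.15
eef_pos: [0.4136, -0.4052, 0.2768]
tcp_rot: [0.723, 0.622, 0.195, 0.227]
contact_force: [0.0, -0.1, -2.9]
opening: 0.108
pan o [ 0.525 -0.424  0.227] mouth [ 0.624 -0.439  0.231] in bin [0.03  0.001 0.201] pitch -0.0 yaw -0.142 roll -0.0
top [(array([415., 137., 424., 158.]), 0.69), (array([435., 157., 447., 177.]), 0.61), (array([130., 252., 151., 270.]), 0.56)]
wrist [(array([337., 120., 360., 136.]), 0.6)]
```

View pics/b4_wrist.png

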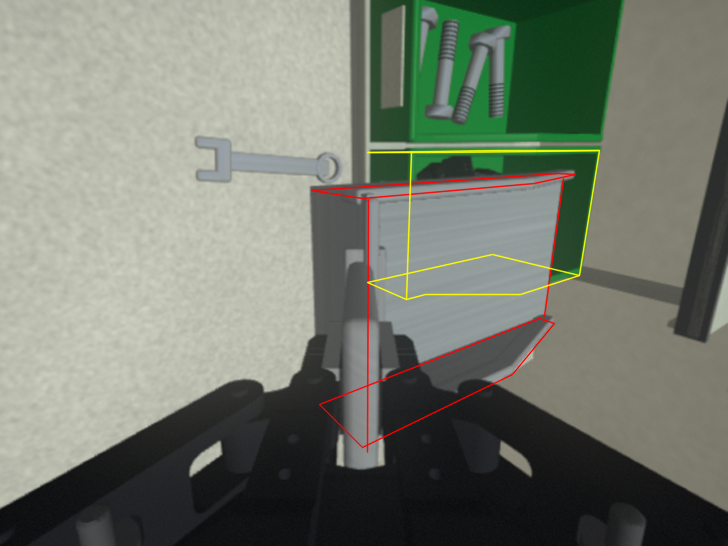

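View pics/b4_top.png

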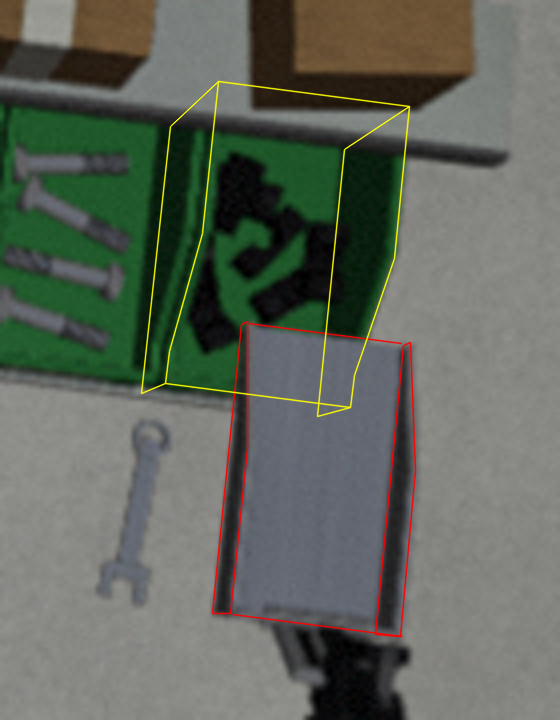

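```bash
cat > ret.py <<'E'
from carry import *
pan_now()
print("W1",end=" ");go(*tcp_for([.73,-.10,.25],-.12,0))
print("W2",end=" ");go(*tcp_for([.727,.09,.25],.12,0))
print("S",end=" ");go(gp+[0,0,.09],Rg)
E
python3 ret.py
```

```text
pan o [ 0.526 -0.424  0.227] mouth [ 0.625 -0.438  0.231] in bin [0.031 0.001 0.201] pitch -0.0 yaw -0.141 roll 0.0
W1 t 17.5 pos [ 0.4164 -0.4058  0.2786] shift [2.303 0.373 0.1  ] turn [ 0.     0.007 -0.011] dist mm 350 deg 1 F [-0.1 -0.7 -2.9] op 0.107 q [-1.16 -0.17  2.05  0.62  1.   -1.29]
W2 t 17.5 pos [ 0.4164 -0.4058  0.2786] shift [3.22  0.242 0.007] turn [ 0.     0.095 -0.136] dist mm 484 deg 15 F [-0.1 -0.7 -2.9] op 0.107 q [-1.16 -0.17  2.05  0.62  1.   -1.29]
S t 17.5 pos [ 0.4164 -0.4058  0.2786] shift [ 4.1   -0.177  0.291] turn [ 0.     0.168 -0.242] dist mm 617 deg 27 F [-0.1 -0.7 -2.9] op 0.107 q [-1.16 -0.17  2.05  0.62  1.   -1.29]
```

```bash
python3 -m crank '[[0.06,0.01,0,0,0,0,0],[0.18,0.03,0,0,0,0,0],[0.34,0.05,0.01,0,0,0,0],[0.52,0.08,0.02,0,0,0,0],[0.7,0.11,0.03,0,0,0,0],[0.86,0.14,0.04,0,0,0,0],[0.96,0.16,0.04,0,0,0,0],[1,0.16,0.04,0,0,0,0]]'
python3 -m crank '[[0.06,0.01,0,0,0,0,0],[0.18,0.03,0,0,0,0,0],[0.34,0.05,0.01,0,0,0,0],[0.52,0.08,0.02,0,0.002,-0.003,0],[0.7,0.11,0.03,0,0.004,-0.005,0],[0.86,0.14,0.04,0,0.006,-0.008,0],[0.96,0.16,0.04,0,0.007,-0.01,0],[1,0.16,0.04,0,0.007,-0.01,0]]'; python3 ret.py
```

```text
time: 18.3
eef_pos: [0.4615, -0.2586, 0.2873]
tcp_rot: [0.722, 0.624, 0.197, 0.227]
contact_force: [1.0, -0.1, -2.4]
opening: 0.106
time: 19.1
eef_pos: [0.5062, -0.1145, 0.2958]
tcp_rot: [0.716, 0.63, 0.199, 0.225]
contact_force: [-0.7, 0.2, -3.0]
opening: 0.107
pan o [ 0.616 -0.131  0.244] mouth [ 0.715 -0.143  0.248] in bin [0.078 0.307 0.218] pitch -0.0 yaw -0.121 roll 0.1
W1 t 19.1 pos [ 0.5062 -0.1145  0.2958] shift [0.294 0.058 0.024] turn [ 0.    -0.001 -0.001] dist mm 45 deg 0 F [-0.7  0.2 -3. ] op 0.107 q [-0.53 -0.45  2.23  0.31  0.81 -0.55]
W2 t 19.1 pos [ 0.5062 -0.1145  0.2958] shift [ 1.213 -0.059 -0.057] turn [ 0.     0.087 -0.126] dist mm 182 deg 14 F [-0.7  0.2 -3. ] op 0.107 q [-0.53 -0.45  2.23  0.31  0.81 -0.55]
S t 19.1 pos [ 0.5062 -0.1145  0.2958] shift [ 2.096 -0.464  0.238] turn [ 0.     0.16  -0.232] dist mm 324 deg 25 F [-0.7  0.2 -3. ] op 0.107 q [-0.53 -0.45  2.23  0.31  0.81 -0.55]
```

```bash
python3 -m crank '[[0.06,0,0,0,0.004,-0.006,0],[0.18,0,0,0,0.012,-0.018,0],[0.34,0,-0.01,0,0.024,-0.035,0],[0.52,-0.01,-0.02,0,0.038,-0.055,0],[0.7,-0.02,-0.03,0,0.052,-0.075,0],[0.86,-0.03,-0.04,0,0.064,-0.092,0],[0.96,-0.04,-0.04,0,0.071,-0.103,0],[1,-0.04,-0.04,0,0.074,-0.107,0],[1,-0.04,-0.04,0,0.074,-0.107,0]]'; python3 ret.py
```

```text
time: 20.0
eef_pos: [0.5169, 0.0341, 0.2969]
tcp_rot: [0.648, 0.7, 0.22, 0.204]
contact_force: [0.5, -0.7, -2.8]
opening: 0.107
pan o [0.628 0.04  0.245] mouth [0.727 0.049 0.249] in bin [0.063 0.498 0.219] pitch 0.0 yaw 0.082 roll 0.0
W1 t 20.0 pos [0.5169 0.0341 0.2969] shift [-0.707 -0.018 -0.02 ] turn [ 0.    -0.074  0.105] dist mm 106 deg 12 F [ 0.5 -0.7 -2.8] op 0.107 q [-0.21 -0.46  2.23  0.23  0.79 -0.4 ]
W2 t 20.0 pos [0.5169 0.0341 0.2969] shift [0.222 0.02  0.005] turn [-0.     0.014 -0.02 ] dist mm 33 deg 2 F [ 0.5 -0.7 -2.8] op 0.107 q [-0.21 -0.46  2.23  0.23  0.79 -0.4 ]
S t 20.0 pos [0.5169 0.0341 0.2969] shift [ 1.12  -0.235  0.403] turn [-0.     0.087 -0.125] dist mm 182 deg 14 F [ 0.5 -0.7 -2.8] op 0.107 q [-0.21 -0.46  2.23  0.23  0.79 -0.4 ]
```

```bash
python3 -m crank '[[0.06,0,0,0,0.004,-0.006,0],[0.18,0,0,0,0.012,-0.018,0],[0.34,-0.02,0.02,0,0.024,-0.035,0],[0.52,-0.05,0.07,0,0.038,-0.055,0],[0.7,-0.09,0.14,0,0.052,-0.075,0],[0.86,-0.14,0.22,0,0.067,-0.096,0],[0.96,-0.18,0.28,0,0.075,-0.108,0],[1,-0.2,0.32,0,0.078,-0.112,0],[1,-0.2,0.32,0,0.078,-0.112,0]]'; python3 ret.py
```

```text
time: 20.9
eef_pos: [0.508, 0.1838, 0.2389]
tcp_rot: [0.57, 0.765, 0.239, 0.179]
contact_force: [0.4, -0.2, -2.1]
opening: 0.106
pan o [0.615 0.214 0.187] mouth [0.71  0.243 0.19 ] in bin [0.018 0.687 0.16 ] pitch 0.1 yaw 0.297 roll 0.0
W1 t 20.9 pos [0.508  0.1838 0.2389] shift [-1.659 -0.109 -0.552] turn [-0.001 -0.152  0.218] dist mm 263 deg 24 F [ 0.4 -0.2 -2.1] op 0.106 q [ 0.11 -0.34  2.25  0.17  0.63 -0.29]
W2 t 20.9 pos [0.508  0.1838 0.2389] shift [-0.761  0.091 -0.415] turn [-0.001 -0.064  0.092] dist mm 131 deg 10 F [ 0.4 -0.2 -2.1] op 0.106 q [ 0.11 -0.34  2.25  0.17  0.63 -0.29]
S t 20.9 pos [0.508  0.1838 0.2389] shift [ 0.113 -0.007  0.092] turn [-0.002  0.009 -0.013] dist mm 22 deg 1 F [ 0.4 -0.2 -2.1] op 0.106 q [ 0.11 -0.34  2.25  0.17  0.63 -0.29]
```

```bash
python3 -m crank '[[0.03,0,0.03,0,0.003,-0.004,0],[0.08,0,0.07,0,0.006,-0.009,0],[0.11,0,0.09,0,0.009,-0.013,0],[0.11,0,0.09,0,0.009,-0.013,0],[0.11,0,0.09,0,0.009,-0.013,0]]'
python3 - <<'E'
from carry import *
from ov import draw,rect,W
import pickle
P={c:imaging.read_camera(c) for c in("top","side","wrist")}; pickle.dump(P,open("P1.pkl","wb"))
sc=(.612,.230,.3204)
L=[(rect(sc,-118,118,-75,75,85),(0,255,255)),(rect(sc,-109,109,-62,62,93),(0,0,255)),(rect(sc,-195,118,-112,112,0),(255,255,0))]
draw(P["wrist"],"r_wrist.png",(0,0,400,300),2,L); draw(P["top"],"r_top.png",(150,140,280,280),4,L); draw(P["side"],"r_side.png",(150,200,320,340),4.5,L)
pan_now()
E
```

```text
time: 21.4
eef_pos: [0.5113, 0.2017, 0.2293]
tcp_rot: [0.56, 0.772, 0.242, 0.177]
contact_force: [0.4, 0.5, -2.8]
opening: 0.102
pan o [0.618 0.234 0.178] mouth [0.712 0.265 0.182] in bin [0.017 0.71  0.152] pitch -0.0 yaw 0.321 roll -0.0
```

View pics/r_wrist.png

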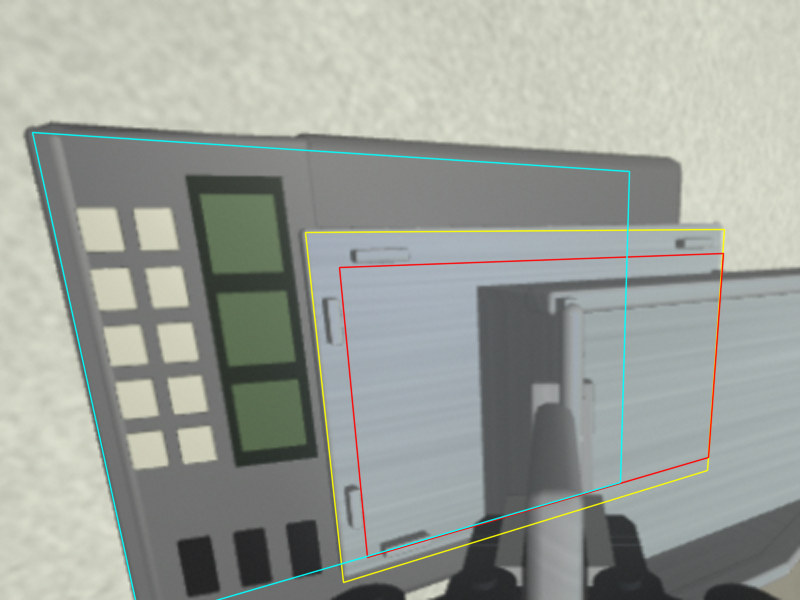

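View pics/r_side.png

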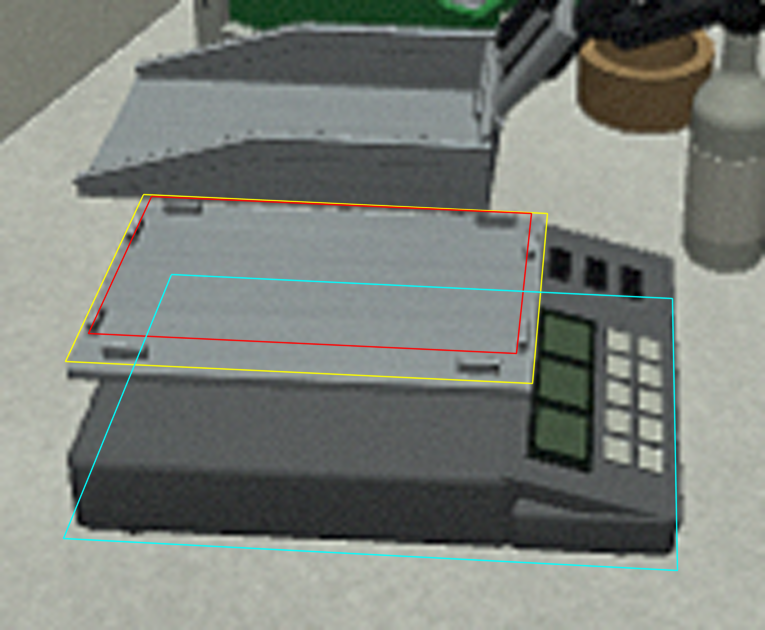

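View pics/r_top.png

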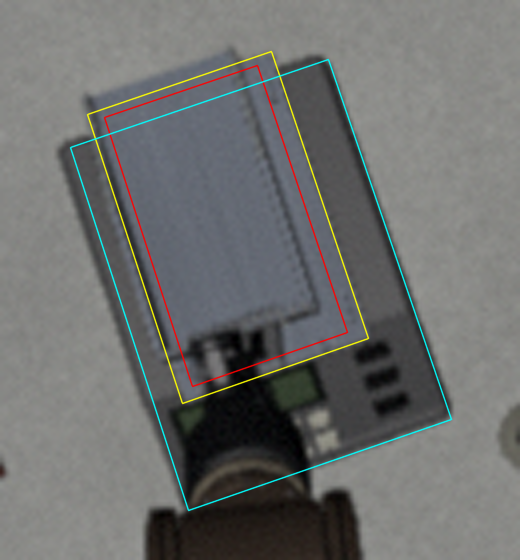

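```bash
cat > dn.py <<'E'
from carry import *
pan_now()
t=gp+[-.0035,-.0025,0]
go(t+[0,0,.015],Rg); go(t,Rg)
E
python3 dn.py
```

```text
pan o [0.618 0.234 0.178] mouth [0.712 0.265 0.182] in bin [0.017 0.71  0.152] pitch -0.0 yaw 0.321 roll -0.0
t 21.55 pos [0.5114 0.2016 0.2296] shift [-0.002 -0.326  0.404] turn [ 0.     0.001 -0.   ] dist mm 78 deg 0 F [-0.6 -0.1 -2. ] op 0.108 q [ 0.15 -0.3   2.25  0.17  0.6  -0.28]
t 21.55 pos [0.5114 0.2016 0.2296] shift [-0.002 -0.384  0.486] turn [ 0.     0.001 -0.   ] dist mm 93 deg 0 F [-0.6 -0.1 -2. ] op 0.108 q [ 0.15 -0.3   2.25  0.17  0.6  -0.28]
```

```bash
python3 -m crank '[[0,-0.03,0.04,0,0,0,0],[0,-0.08,0.1,0,0,0,0],[0,-0.14,0.17,0,0,0,0],[0,-0.2,0.25,0,0,0,0],[0,-0.26,0.32,0,0,0,0],[0,-0.3,0.37,0,0,0,0],[0,-0.32,0.395,0,0,0,0],[0,-0.326,0.404,0,0,0,0],[0,-0.326,0.404,0,0,0,0]]'; python3 dn.py
python3 - <<'E'
from carry import *
from ov import draw,rect
P={c:imaging.read_camera(c) for c in("side","wrist")}
for c in P: draw(P[c],"d_%s.png"%c,(150,200,320,340) if c=="side" else (0,0,560,420),4.5 if c=="side" else 1.4,[])
E
```

```text
time: 22.45
eef_pos: [0.5065, 0.1999, 0.1518]
tcp_rot: [0.56, 0.772, 0.242, 0.177]
contact_force: [0.1, -0.7, -2.4]
opening: 0.105
pan o [0.613 0.232 0.1  ] mouth [0.707 0.264 0.104] in bin [0.012 0.708 0.074] pitch -0.0 yaw 0.321 roll -0.0
t 22.45 pos [0.5065 0.1999 0.1518] shift [-0.002 -0.    -0.001] turn [ 0.     0.001 -0.   ] dist mm 0 deg 0 F [ 0.1 -0.7 -2.4] op 0.105 q [ 0.15 -0.2   2.32  0.23  0.42 -0.35]
t 22.45 pos [0.5065 0.1999 0.1518] shift [-0.002 -0.058  0.08 ] turn [ 0.     0.001 -0.   ] dist mm 15 deg 0 F [ 0.1 -0.7 -2.4] op 0.105 q [ 0.15 -0.2   2.32  0.23  0.42 -0.35]
```

View pics/d_side.png

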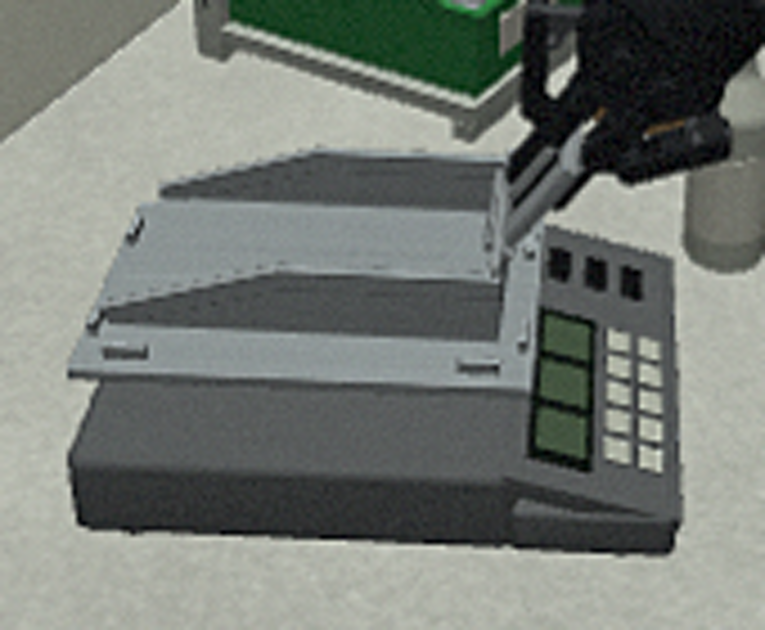

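View pics/d_wrist.png

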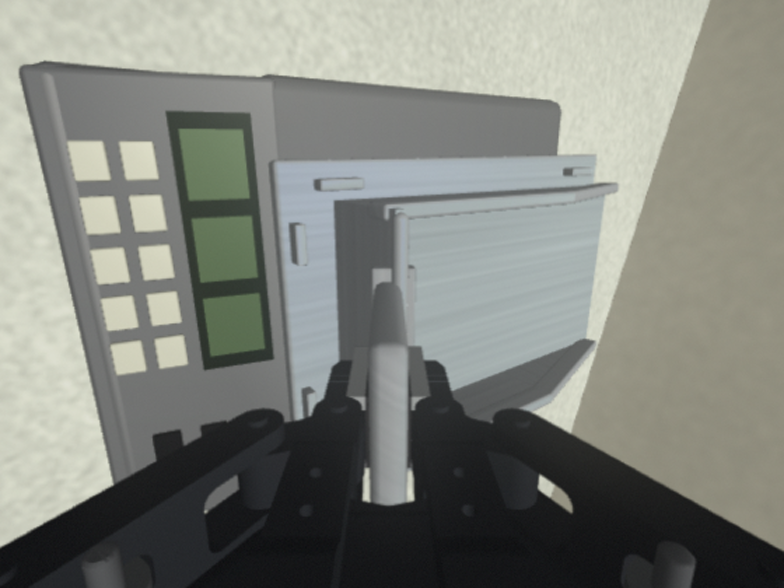

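```bash
python3 -m crank '[[0,-0.007,0.01,0,0,0,0],[0,-0.016,0.022,0,0,0,0],[0,-0.025,0.035,0,0,0,0],[0,-0.033,0.045,0,0,0,0],[0,-0.038,0.053,0,0,0,0],[0,-0.043,0.059,0,0,0,0],[0,-0.046,0.064,0,0,0,0],[0,-0.049,0.068,0,0,0,0],[0,-0.051,0.071,0,0,0,0],[0,-0.053,0.074,0,0,0,0],[0,-0.053,0.074,0,0,0,0]]'; python3 dn.py
```

```text
time: 23.65
eef_pos: [0.506, 0.1998, 0.1379]
tcp_rot: [0.56, 0.772, 0.242, 0.177]
contact_force: [0.6, -0.4, -4.2]
opening: 0.102
pan o [0.612 0.232 0.086] mouth [0.707 0.264 0.09 ] in bin [0.012 0.708 0.06 ] pitch -0.0 yaw 0.321 roll -0.0
t 23.65 pos [0.506  0.1998 0.1379] shift [-0.003  0.055 -0.076] turn [ 0.     0.001 -0.   ] dist mm 14 deg 0 F [ 0.6 -0.4 -4.2] op 0.102 q [ 0.14 -0.17  2.33  0.25  0.39 -0.37]
t 23.65 pos [0.506  0.1998 0.1379] shift [-0.003 -0.002  0.006] turn [ 0.     0.001 -0.   ] dist mm 1 deg 0 F [ 0.6 -0.4 -4.2] op 0.102 q [ 0.14 -0.17  2.33  0.25  0.39 -0.37]
```

```bash
python3 -m crank '[[0,-0.001,0.0016,0,0,0,0],[0,-0.002,0.003,0,0,0,0],[0,-0.003,0.0045,0,0,0,0],[0,-0.004,0.006,0,0,0,0],[0,-0.004,0.006,0,0,0,0],[0,-0.004,0.006,0,0,0,0]]'; python3 dn.py
```

```text
time: 24.25
eef_pos: [0.5064, 0.1998, 0.1372]
tcp_rot: [0.56, 0.772, 0.243, 0.177]
contact_force: [0.7, 0.3, -2.3]
opening: 0.105
pan o [0.613 0.232 0.085] mouth [0.707 0.264 0.09 ] in bin [0.012 0.708 0.06 ] pitch -0.1 yaw 0.321 roll -0.0
t 24.25 pos [0.5064 0.1998 0.1372] shift [-0.002  0.056 -0.081] turn [ 0.001  0.001 -0.   ] dist mm 15 deg 0 F [ 0.7  0.3 -2.3] op 0.105 q [ 0.14 -0.17  2.33  0.25  0.39 -0.38]
t 24.25 pos [0.5064 0.1998 0.1372] shift [-0.002 -0.001  0.001] turn [ 0.001  0.001 -0.   ] dist mm 0 deg 0 F [ 0.7  0.3 -2.3] op 0.105 q [ 0.14 -0.17  2.33  0.25  0.39 -0.38]
```

```bash
python3 -m crank '[[0,-0.001,0.0015,0,0,0,0],[0,-0.002,0.003,0,0,0,0],[0,-0.003,0.0045,0,0,0,0],[0,-0.004,0.006,0,0,0,0],[0,-0.004,0.006,0,0,0,0],[0,-0.004,0.006,0,0,0,0]]'; python3 dn.py
```

```text
time: 24.85
eef_pos: [0.5069, 0.1999, 0.1369]
tcp_rot: [0.56, 0.772, 0.243, 0.178]
contact_force: [-3.2, -1.0, 5.5]
opening: 0.107
pan o [0.613 0.232 0.085] mouth [0.708 0.264 0.09 ] in bin [0.013 0.708 0.06 ] pitch -0.1 yaw 0.321 roll -0.0
t 24.85 pos [0.5069 0.1999 0.1369] shift [-0.002  0.054 -0.084] turn [ 0.002  0.001 -0.   ] dist mm 15 deg 0 F [-3.2 -1.   5.5] op 0.107 q [ 0.15 -0.17  2.33  0.26  0.39 -0.38]
t 24.85 pos [0.5069 0.1999 0.1369] shift [-0.002 -0.003 -0.002] turn [ 0.002  0.001 -0.   ] dist mm 1 deg 0 F [-3.2 -1.   5.5] op 0.107 q [ 0.15 -0.17  2.33  0.26  0.39 -0.38]
```

Pan is bearing on the platform. Releasing.

```bash
python3 -m crank '[[0,0,0,0,0,0,0.12],[0,0,0,0,0,0,0.16],[0,0,0,0,0,0,0.22],[0,0,0,0,0,0,0.3],[0,0,0,0,0,0,0.4],[0,0,0,0,0,0,0.5],[0,0,0,0,0,0,0.6],[0,0,0,0,0,0,0.6]]' 20; python3 dn.py; python3 - <<'E'
from plan import *
for c in("side","wrist"): save(imaging.read_camera(c),"e_%s.png"%c)
E
```

```text
time: 25.65
eef_pos: [0.5061, 0.1998, 0.1358]
tcp_rot: [0.56, 0.772, 0.242, 0.177]
contact_force: [0.7, 0.1, -0.1]
opening: 0.598
pan o [0.612 0.232 0.084] mouth [0.707 0.264 0.088] in bin [0.012 0.708 0.058] pitch -0.0 yaw 0.321 roll -0.0
t 25.65 pos [0.5061 0.1998 0.1358] shift [-0.003  0.063 -0.087] turn [ 0.     0.001 -0.   ] dist mm 16 deg 0 F [ 0.7  0.1 -0.1] op 0.598 q [ 0.14 -0.17  2.33  0.26  0.39 -0.38]
t 25.65 pos [0.5061 0.1998 0.1358] shift [-0.003  0.006 -0.005] turn [ 0.     0.001 -0.   ] dist mm 1 deg 0 F [ 0.7  0.1 -0.1] op 0.598 q [ 0.14 -0.17  2.33  0.26  0.39 -0.38]
```

View pics/e_wrist.png

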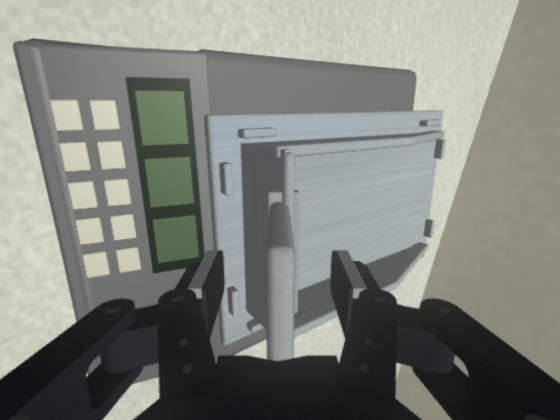

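Released; handle at col ~280, clear of both fingers. Backing off along the tool axis, then up.

```bash
python3 -m crank '[[0,0,-0.08,0,0,0,0.6],[0,0,-0.2,0,0,0,0.6],[0,0,-0.35,0,0,0,0.6],[0,0,-0.52,0,0,0,0.6],[0,0.05,-0.7,0,0,0,0.6],[0,0.15,-0.9,0,0,0,0.6],[0,0.2,-1,0,0,0,0.6],[0,0.2,-1,0,0,0,0.6]]'
python3 - <<'E'
from ov import *
s=telemetry.get_state();print(s["eef_pos"],s["contact_force"])
P={c:imaging.read_camera(c) for c in("top","side","wrist")}
sc=(.612,.231,.3204)
L=[(rect(sc,-118,118,-75,75,85),(0,255,255))]+[(l,(0,0,255)) for l in panlines((.6125,.232,.321))]
draw(P["wrist"],"f_wrist.png",(0,0,560,420),1.4,L);draw(P["side"],"f_side.png",(140,80,330,340),2.3,[]);draw(P["top"],"f_top.png",(120,60,500,300),2.1,[])
E
```

```text
time: 26.55
eef_pos: [0.449, 0.1813, 0.2803]
tcp_rot: [0.559, 0.771, 0.245, 0.18]
contact_force: [-0.3, 0.6, 0.1]
opening: 0.599
[0.44897142 0.18126079 0.28026349] [-0.25909229  0.55541694  0.09650428]
```

View pics/f_wrist.png

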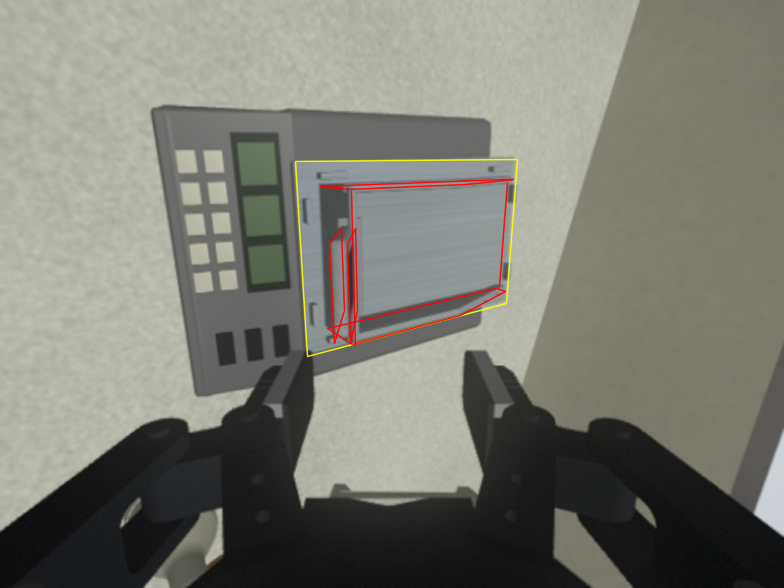

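View pics/f_side.png

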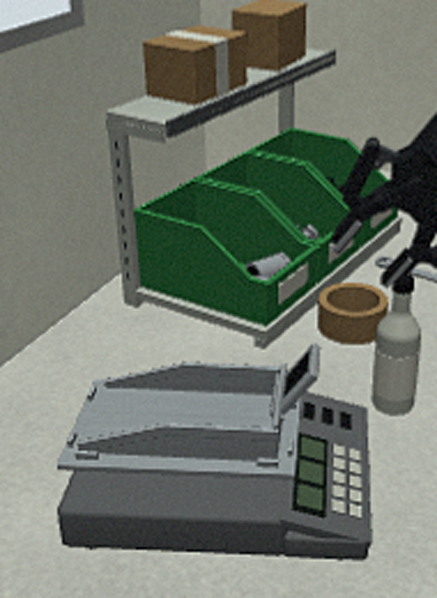

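View pics/f_top.png

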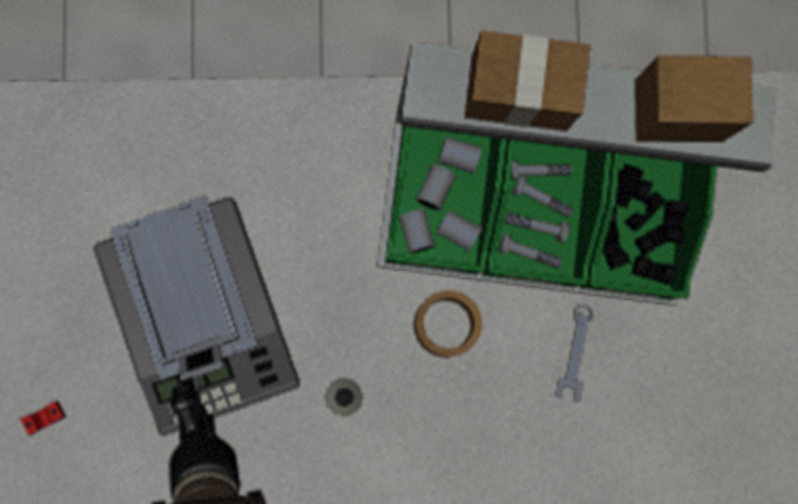

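```bash
python3 - <<'E'
from ov import *
p=imaging.read_camera("top")
im=cv2.resize(p["pixels"][125:215,395:465,::-1],None,fx=6,fy=6,interpolation=cv2.INTER_CUBIC)
cv2.imwrite("pics/f_bin.png",cv2.convertScaleAbs(im,alpha=2.2))
E
```

```text
(no output)
```

View pics/f_bin.png

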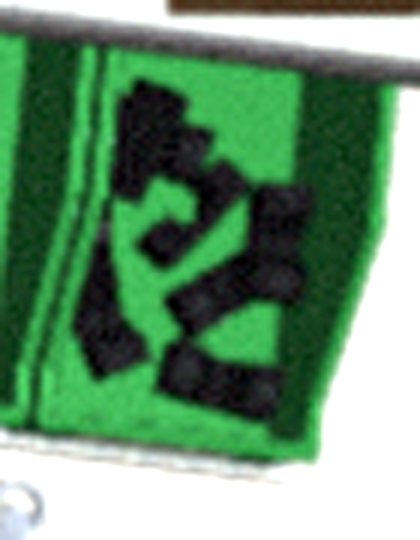

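```bash
python3 -c "
from plant import ticket; print(ticket.sign_off())"
```

```text
the job is handed in; nothing more can be done
None
```

I tipped the four clamp halves into the bin of clamp halves, set the empty pan back on the scale and let go. I handed the job in at about 27 s of robot time. No verdict was reported.

**Carry and tip:** I held the pan by its handle at 80 N. The mouth was about 55–60 mm inside the bin's front wall and 90 mm above its bottom edge. The halves slid out as I tilted it slowly from 15 to 30 degrees.

**Return:** I lowered the pan onto the platform in small steps. The largest force I read on the tool, taken only at the end of each move, was about 6 N.

**Last checks:**
- **Pan:** it lies flat between the lugs with its handle over the keypad, about 1 mm from my estimate of the platform's centre. The gripper is clear of it.
- **Bystanders:** the oil bottle, tape roll and spanner show no visible movement in the pictures.
- **Clamp halves:** the pan is empty and none lie on the bench. The black shapes in the bin fit four new halves among the four fixed ones. They overlap in the top picture, so I could not count all eight separately.
- **Disagreements:** the network found only two halves there in the top view and one in the wrist view, both taken while the pan still partly hid the bin. The side camera's drawn outlines sat about 2 pixels off the scale, so I relied on the wrist and top views for the seat position.

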